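Change the failed LED board of a downlight

TASK

The LED board in the open downlight has failed. Take off the black baffle, then the gold-coloured reflector ring, and set both side by side in the blue tray; lift out the scorched board and lay it flat in the red tray; seat the spare board of the same kind (four black blocks, not the one with the yellow patch, which stays where it is) in the downlight; then put the reflector ring and last the baffle back on the downlight, each fully down and level, and let go of everything.

Things in the scene. Friction and masses are not known exactly. Their poses are not given: they have to be found in the camera images.
- lamp: Open downlight, fixed on the work surface, face up; trim ring 109 wide, 37 high. Origin: centre of underside. On its axis a grey heat spreader: shoulder 76 across at height 38, on it a boss 62 across with a shallow dish for the board (floor at 42, 57 across, rim up to 44). Heights of seated undersides: board 42, reflector ring (on the shoulder, round the boss) 38, baffle 54. All in mm.
- baffle: Black round anti-glare baffle, 20 mm high, 30 to 55 g, stepped bore (37 at the narrowest). Origin: centre of underside, z up. Lowest 6 mm: plug tapering from 47 down to 41 across, fits into the reflector ring's collar; from 6 to 20 mm the body, 60 across: grip it there. Starts plugged into the reflector ring on the downlight; set aside, it stands on its plug.
- reflector_ring: Gold-coloured round reflector ring, open through the middle, 22 mm high, 30 to 55 g. Origin: centre of underside, z up. Lower 11 mm: skirt 75 across, bored 69; upper 11 mm: collar 58 across, bored 52: grip the collar from above the skirt's step. The baffle's body rests on the collar's top. Starts on the downlight, under the baffle.
- old_board: Failed LED board: white disc 48 across, 2 thick, with brown scorch marks and four black blocks; starts in the downlight. Origin: centre of underside, z up. Blocks: a pair on the x axis (outer faces at x = +-15, y -2 to 5, tops at z 8) and a pair on the y axis (outer faces at y = +-15, x -5 to 7, tops at z 9 and 11). Pinch a pair (30 wide; y is taller) with the tips just above the disc.
- spare_board: Spare LED board of the same kind: same shape, sizes in mm, blocks, axes and origin as the failed board, but clean, no scorch marks. Starts on one of the two places of the dark foam pad.
- yellow_board: LED board of the wrong kind: bare aluminium disc 48 mm across, 2 thick, with a round yellow patch in the middle and two small white blocks, 7 high. Origin: centre of underside. Starts on the other place of the foam pad and stays there.
- parts_tray: Blue tray, fixed on the work surface, 100 mm (its x) by 176 mm (its y), rim 10 high and 4 thick, floor 3 above the origin. Origin: centre of underside. The two parts set aside stand one in each half, about 40 mm to either side of the centre along y.
- reject_tray: Red tray for failed parts, fixed on the work surface, 100 by 100 mm, rim 6 high and 4 thick, floor 3 above the origin. Origin: centre of underside.
- spares_pad: Dark foam pad, fixed on the work surface, 78 mm (its x) by 132 mm (its y), 8 high. Origin: centre of underside. The two board places lie about 34 mm to either side of its centre along y.

How it is judged:
By the outcome, as a careful person would: the job done as asked, in the order asked, and still so for the second after the job is handed in, with the robot touching nothing.
It also fails if it takes over 131 s, if anything falls off the work surface, if the arm or the gripper's body presses on something with over 40 N, if the wrist force passes 120 N, or if a joint passes its speed limit or range.

ROBOT

A 6-joint arm with a two-finger parallel gripper is mounted at the origin on a cart in front of the work surface, level with it; the furniture and walls round the work are solid. World frame = base frame: x ahead of the robot, y to its left, z up, the work surface at z = 0. Lengths are in m, angles in rad, forces in N, time in s.
With the tool pointing down it reaches from about 0.25 to 0.85 m from the base axis. Payload 12.5 kg.
Tool frame: the origin (TCP) lies on the centre line of the jaws, within the pads' length; the fingertips stand 19 mm ahead of it and the grasp point (between the pads) is the TCP; z points along the fingers, y is the line along which they close (so a half turn about z gives the same grasp; the last joint's range is limited). The gripper opens to 93 mm and grips with 3 to 60 N. Pads are 15 mm wide; open, the fingers measure 128 mm over their backs; the gripper's body (75 mm by 188 mm) begins 65 mm behind the grasp point.
Start: joints at [1.129, 0.351, 1.652, -0, 1.139, -0.085], TCP at [0.192, 0.515, 0.204] pointing down, gripper open.
Joint ranges: [-2.75, 2.75], [-0.79, 2.1], [0.01, 2.65], [-1.57, 4.71], [0.07, 3.14], [-2.87, 2.87]. Speed limits (rad/s): [2.22, 2.22, 2.79, 3.14, 3.14, 3.14].

INTERFACE

Orientations are given as a unit quaternion [x, y, z, w].
In Python, from station import arm, viewer, finder gives the robot as it stands.
- The arm moves only by the tool play_rows, never from a script. Its argument "steps" is a list of rows, each a list of 5 numbers: the shift along the tool's x, y, z as a fraction of full scale, then the turn about the tool's z as a fraction of full scale, then the finger opening in mm, from 0 to 93. A call has 1 to 5 rows; each row is the pose to reach, as a shift and turn from the pose commanded when the call began, along the tool's axes at that moment, turning the shorter way round; what a row does not reach only later rows make up. Full scale, the value 1, is 1000 mm for a shift and 2 pi rad for a turn. A row lasts 1/8 s, in which the tool goes at most 62.5 mm and 10.7 degrees, less where a joint would pass 70% of its speed; a pose out of reach is approached as far as the arm can. A call with a number of a shift or a turn outside -1 to 1 is refused whole. A call with a gripper value outside its range is refused whole. The fingers move at their own pace and stop on an object; the grip force is fixed at half the most. Time passes only in rows, so rows that repeat a pose let the fingers close. It gives the time, the measured TCP pose, the force, the opening and the grip force at its end, in the units of the state.
- arm.get_state(): the state, without advancing time (a new reading comes with each control period).
- viewer.read_camera(name): name is "side" or "top" or "wrist"; returns the picture (480x640x3 uint8, red, green, blue); there is no depth.
- viewer.camera_params(name): a dict with "vfov" (degrees; the focal length in pixels is half the picture's height over the tangent of half this angle, whatever the lens; pixels are square), "cx", "cy" (the principal point, pixels), "pose" (4x4, takes a point from camera to world coordinates). Camera axes: x right, y down, z forward; pixel columns grow to the right and rows downward; lengths in m; the calibration is good to about 2 mm. A picture is of the moment at which its call begins: read the wrist's pose just before it. camera_params takes no time and is no camera call; for the wrist camera it gives the pose at the moment of the call.
- arm.job_done(): hands the job in; it is judged then, once.
Trained networks look in the newest picture that a camera, given by its name, has taken for a name from the list of things; names that differ only in an ending like _2 or _b are one class to them, and where a whole thing is asked for, a point or a joint stands for the part that bears it (a point fixed in the world has none). Each returns a list of dicts, best first, with "conf" (0 to 1); they miss things now and then, are a little off and sometimes report something else, mostly with a low value. They report only what shows in the picture. A call takes as long as a camera call.
- finder.regions_of(name, camera): "pixels" (480x640 bool, what is visible of it) and "pixel" ([row, column] in pixels, amid what is visible of it).
- finder.mark_of(name, camera): "pixel" ([row, column] in pixels: a listed point, or the origin of a listed thing).
The state is a dict: "time": time; "joint_positions": joint angles; "joint_vel": joint speeds; "joint_torque": joint torques, N m; "position": TCP position; "tool_rot": TCP orientation; "ft_force": force on the tool from outside, world axes, zero at the start; "moment": the same for the moment, N m; "grip_width": finger opening in m; "gripper_force": force on a finger pad.
Only numpy, scipy, OpenCV 4.12 (cv2) and the standard library are available. Lean on these libraries where they do the work, as an engineer would, in place of code of your own. Each camera call takes 0.05 s, during which the arm holds its last target. There are 200 camera calls.

## Working session

There is one attempt and no reset: what is moved stays moved. The work goes in short steps, Python scripts to look and compute and a tool call to move; the robot and the scene stay as the last step left them, time stands still between calls to the robot, and variables do not carry over. Pictures are saved under pics/ and viewed, at most 14 in all, crops included, and the job is handed in when it is done.

Besides the shell and the picture viewer there is one more tool, called as name(argument=value, ...), one argument or row to a line, values as JSON. play_rows: Moves the arm, as the interface text tells. Its arguments: {"type":"object","properties":{"steps":{"type":"array"}},"required":["steps"]}

```bash
ls; mkdir -p pics; cat > h.py <<'E'
import numpy as np,cv2
from station import arm,viewer,finder
from scipy.spatial.transform import Rotation as R
def cam(n):
    p=viewer.camera_params(n);f=240/np.tan(np.radians(p["vfov"])/2);return f,p["cx"],p["cy"],np.array(p["pose"])
def back(n,px,z,c=None):
    f,cx,cy,T=c or cam(n);d=T[:3,:3]@np.array([(px[1]-cx)/f,(px[0]-cy)/f,1.]);o=T[:3,3];return o+d*(z-o[2])/d[2]
def snap(n,fn):
    c=cam(n);im=viewer.read_camera(n);cv2.imwrite("pics/"+fn,im[:,:,::-1]);return im,c
def st():
    s=arm.get_state();print(round(s["time"],2),np.round(s["position"],4),np.round(R.from_quat(s["tool_rot"]).as_euler("xyz",degrees=True),2),np.round(s["ft_force"],1),s["grip_width"],s["gripper_force"]);return s
E
python3 - <<'E'
from h import *
st()
for n in("top","side"):
    im,c=snap(n,n+"0.png");print(n,c[0],c[1:3],np.round(c[3],3).tolist())
    for k,z in dict(lamp=0.,baffle=.054,reflector_ring=.038,old_board=.042,spare_board=.008,yellow_board=.008,parts_tray=0.,reject_tray=0.,spares_pad=0.).items():
        for r in finder.mark_of(k,n)[:2]: print(k,round(r["conf"],2),np.round(r["pixel"],1),np.round(back(n,r["pixel"],z,c),4))
E
```

```text
pics
0.0 [0.1919 0.515  0.2039] [-179.93   -0.    159.56] [ 0.3  0.2 -0.3] 0.09286537399457628 0.0
top 549.4360710083412 (318.84251063815964, 239.7701327135301) [[-0.013, -0.987, 0.158, 0.367], [-1.0, 0.014, 0.002, -0.233], [-0.005, -0.158, -0.987, 0.915], [0.0, 0.0, 0.0, 1.0]]
lamp 0.23 [259.8 222. ] [ 0.4813 -0.068   0.    ]
baffle 0.92 [304.  332.2] [ 0.4029 -0.2504  0.054 ]
old_board 0.6 [305.1 331.8] [ 0.4017 -0.25    0.042 ]
spare_board 0.74 [299.2 200.7] [ 0.4155 -0.0353  0.008 ]
yellow_board 0.59 [260.4 222.2] [ 0.4793 -0.0698  0.008 ]
parts_tray 0.95 [240.3 442.1] [ 0.5093 -0.4383  0.    ]
reject_tray 0.69 [188.3 344.6] [ 0.6016 -0.2761  0.    ]
spares_pad 0.71 [304.4 331.1] [ 0.4045 -0.2497  0.    ]
spares_pad 0.6 [279.9 208.3] [ 0.4478 -0.0456  0.    ]
side 484.5266280238316 (321.2592968234963, 236.5602810389463) [[-0.999, 0.042, -0.023, 0.504], [0.045, 0.672, -0.739, 0.406], [-0.016, -0.739, -0.673, 0.641], [0.0, 0.0, 0.0, 1.0]]
lamp 0.7 [253.1 364.3] [ 0.4031 -0.2457  0.    ]
baffle 0.97 [228.5 367.3] [ 0.399  -0.2545  0.054 ]
reflector_ring 0.86 [237.2 367.9] [ 0.3978 -0.2484  0.038 ]
reflector_ring 0.66 [329.3 329.1] [ 0.4811 -0.0447  0.038 ]
old_board 0.6 [235.3 365.6] [ 0.4021 -0.2494  0.042 ]
spare_board 0.55 [342.8 369.5] [ 0.4185 -0.0377  0.008 ]
yellow_board 0.54 [328.6 329.5] [ 0.4792 -0.0685  0.008 ]
parts_tray 0.56 [194.4 305.9] [ 0.5094 -0.4354  0.    ]
reject_tray 0.83 [245.5 259.8] [ 0.6019 -0.2791  0.    ]
spares_pad 0.81 [337.9 351.4] [ 0.4451 -0.0543  0.    ]
```

View pics/top0.png

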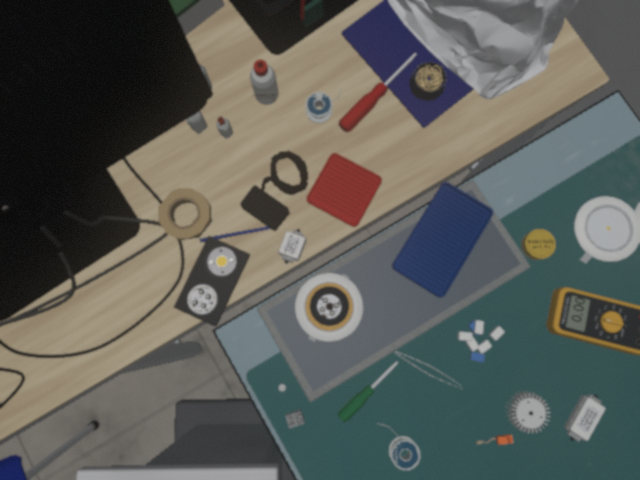

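View pics/side0.png

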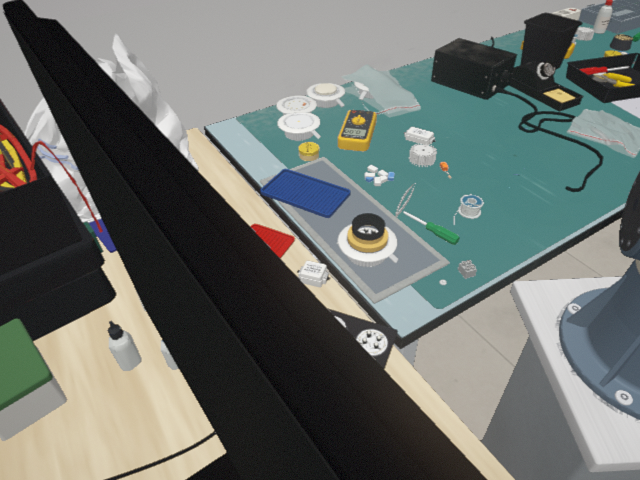

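The top view shows the lamp at about (305,330), the pad with the clean spare at (299,201) and the yellow board at (262,222). The blue tray is at (240,442) and the red tray at (188,345). The side view shows a large black slab between the camera and the bench, so I'll locate that before moving.

```bash
python3 - <<'E'
from h import *
ct,cs=cam("top"),cam("side")
def proj(c,p):
    q=c[3][:3,:3].T@(p-c[3][:3,3]);return (np.round([q[1]/q[2]*c[0]+c[2],q[0]/q[2]*c[0]+c[1]]) if q[2]>0 else None)
for px in [(10,40),(200,205),(320,335),(470,490),(10,10),(200,100),(440,225)]:
    print(px)
    for z in (.6,.5,.4,.3,.2,.1,0):
        p=back("side",px,z,cs)
        if p[2]<cs[3][2,3]: print("  ",np.round(p,2),proj(ct,p))
im=cv2.imread("pics/top0.png")
for k in("parts_tray","reject_tray","spares_pad"):
    for r in finder.regions_of(k,"top")[:1]:
        m=r["pixels"].astype(np.uint8);cn=max(cv2.findContours(m,0,2)[0],key=cv2.contourArea)[:,0,:]
        w=np.array([back("top",(v,u),.008,ct)[:2] for u,v in cn])*1000
        (c,s,a)=cv2.minAreaRect(w.astype(np.float32));print(k,r["conf"],np.round(c,1),np.round(s,1),round(a,1))
print(np.round(cam("wrist")[3],3).tolist(),cam("wrist")[0])
snap("wrist","w0.png")
E
```

```text
(10, 40)
   [0.57 0.27 0.6 ] [   6. -483.]
   [ 0.74 -0.07  0.5 ] [-115.  126.]
   [ 0.91 -0.41  0.4 ] [-184.  479.]
   [ 1.08 -0.75  0.3 ] [-230.  710.]
   [ 1.25 -1.09  0.2 ] [-262.  872.]
   [ 1.42 -1.43  0.1 ] [-286.  993.]
   [ 1.59 -1.77  0.  ] [-304. 1086.]
(200, 205)
   [0.52 0.35 0.6 ] [  90. -641.]
   [0.55 0.22 0.5 ] [ 100. -251.]
   [0.59 0.09 0.4 ] [106. -10.]
   [ 0.62 -0.04  0.3 ] [110. 153.]
   [ 0.66 -0.17  0.2 ] [113. 272.]
   [ 0.69 -0.3   0.1 ] [115. 361.]
   [ 0.73 -0.43  0.  ] [117. 431.]
(320, 335)
   [0.5  0.37 0.6 ] [ 116. -683.]
   [0.5 0.3 0.5] [ 170. -357.]
   [0.49 0.22 0.4 ] [ 204. -150.]
   [0.49 0.14 0.3 ] [227.  -9.]
   [0.48 0.06 0.2 ] [244.  95.]
   [ 0.47 -0.01  0.1 ] [257. 174.]
   [ 0.47 -0.09  0.  ] [267. 236.]
(470, 490)
   [0.49 0.39 0.6 ] [ 135. -715.]
   [0.46 0.35 0.5 ] [ 221. -437.]
   [0.42 0.31 0.4 ] [ 276. -259.]
   [0.39 0.27 0.3 ] [ 314. -135.]
   [0.35 0.24 0.2 ] [342. -44.]
   [0.32 0.2  0.1 ] [364.  25.]
   [0.29 0.16 0.  ] [381.  80.]
(10, 10)
   [0.58 0.27 0.6 ] [  -6. -478.]
   [ 0.77 -0.07  0.5 ] [-144.  131.]
   [ 0.96 -0.42  
[... 189 characters left out ...]
.35 0.6 ] [  68. -633.]
   [0.6  0.22 0.5 ] [  41. -238.]
   [0.67 0.09 0.4 ] [26.  2.]
   [ 0.74 -0.05  0.3 ] [ 15. 163.]
   [ 0.81 -0.18  0.2 ] [  7. 279.]
   [ 0.89 -0.31  0.1 ] [  1. 366.]
   [ 0.96 -0.45  0.  ] [ -3. 434.]
(440, 225)
   [0.51 0.39 0.6 ] [ 100. -699.]
   [0.53 0.34 0.5 ] [ 127. -402.]
   [0.55 0.29 0.4 ] [ 144. -217.]
   [0.57 0.24 0.3 ] [156. -91.]
   [0.59 0.2  0.2 ] [164.   1.]
   [0.61 0.15 0.1 ] [170.  70.]
   [0.63 0.1  0.  ] [175. 125.]
parts_tray 0.74 [ 511.9 -437.5] [102.7 179.2] 57.2
spares_pad 0.73 [446.8 -53.1] [ 79.4 131.6] 64.8
[[0.35, 0.897, 0.271, 0.117], [0.937, -0.335, -0.101, 0.542], [0.001, 0.289, -0.957, 0.386], [0.0, 0.0, 0.0, 1.0]] 341.145702829484
```

View pics/w0.png

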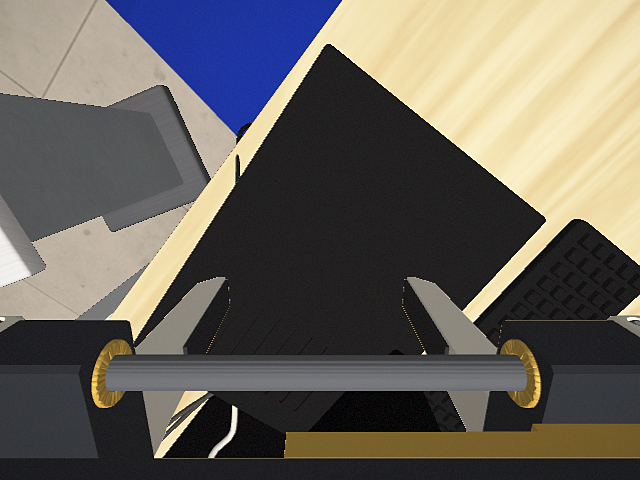

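The wrist view shows only clutter at the start pose: a black mat at about (350,250) and a keyboard. I'll triangulate the slab edge using the top view's black corner.

```bash
python3 - <<'E'
from h import *
ct,cs=cam("top"),cam("side")
def ray(c,px):
    d=c[3][:3,:3]@np.array([(px[1]-c[1])/c[0],(px[0]-c[2])/c[0],1.]);return d/np.linalg.norm(d)
for e in (((10,40),(470,490)),((10,10),(440,225))):
    n=np.cross(ray(cs,e[0]),ray(cs,e[1]))
    for px in ((95,210),(130,160),(165,110),(230,140),(275,70),(320,0),(20,195),(40,205)):
        d=ray(ct,px);o=ct[3][:3,3];t=n@(cs[3][:3,3]-o)/(n@d);print(px,np.round(o+t*d,3))
s=st();M=R.from_quat(s["tool_rot"]).as_matrix();print(np.round(M,3).tolist())
for w in ((.19,.27,.28),(.31,.05,.28),(.40,-.25,.28)): print(w,np.round(M.T@(np.array(w)-s["position"]),3))
E
python3 -c "
import cv2;a=cv2.imread('pics/top0.png')[0:340,0:400];a=cv2.convertScaleAbs(a,alpha=3,beta=20);cv2.imwrite('pics/t0c.png',cv2.resize(a,None,fx=1.7,fy=1.7))"
```

```text
(95, 210) [ 0.642 -0.104  0.297]
(130, 160) [ 0.6   -0.045  0.294]
(165, 110) [0.559 0.013 0.291]
(230, 140) [0.5   0.009 0.187]
(275, 70) [0.44  0.099 0.189]
(320, 0) [0.382 0.187 0.19 ]
(20, 195) [ 0.69  -0.104  0.378]
(40, 205) [ 0.68  -0.11   0.354]
(95, 210) [ 0.732 -0.062  0.094]
(130, 160) [0.683 0.021 0.075]
(165, 110) [0.632 0.106 0.055]
(230, 140) [ 0.58   0.156 -0.252]
(275, 70) [ 0.487  0.313 -0.278]
(320, 0) [ 0.393  0.474 -0.305]
(20, 195) [ 0.754 -0.078  0.271]
(40, 205) [ 0.753 -0.081  0.225]
1.2 [0.1921 0.5154 0.2044] [180.     0.   159.56] [-0.2  0.2 -0.8] 0.0931052997008926 0.0
[[-0.937, 0.349, 0.0], [0.349, 0.937, 0.0], [-0.0, 0.0, -1.0]]
(0.19, 0.27, 0.28) [-0.084 -0.231 -0.076]
(0.31, 0.05, 0.28) [-0.273 -0.395 -0.076]
(0.4, -0.25, 0.28) [-0.462 -0.645 -0.076]
```

View pics/t0c.png

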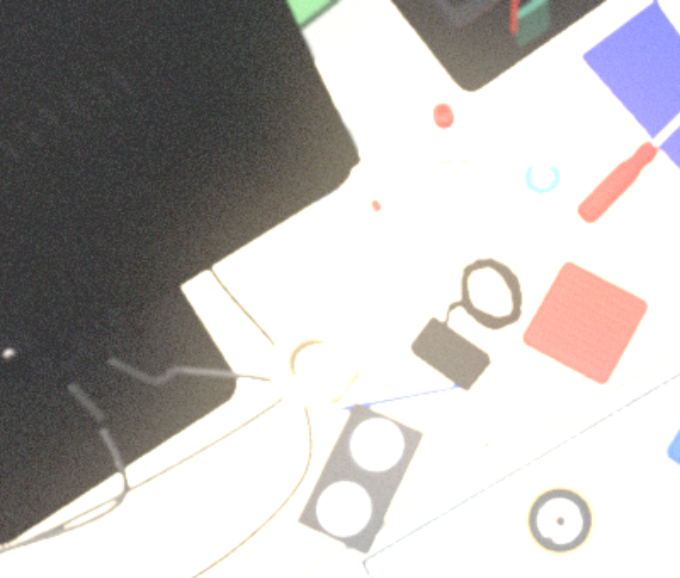

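The slab's edge triangulates to a constant height of about 0.295 m, and it lies beyond 0.82x + 0.57y ≈ 0.42. I'll keep the tool on the base side of that line.

play_rows(
  steps=[
    [-0.02,-0.06,-0.076,0,93],
    [-0.084,-0.231,-0.076,0,93],
    [-0.084,-0.231,-0.076,0,93],
    [-0.084,-0.231,-0.076,0,93],
    [-0.084,-0.231,-0.076,0,93],
  ],
)

```text
time: 1.82
position: [0.1898, 0.2675, 0.281]
tool_rot: [0.178, 0.984, 0.001, 0.0]
ft_force: [-0.2, 0.1, -0.4]
grip_width: 0.0929
gripper_force: 0.0
```

play_rows(
  steps=[
    [-0.189,-0.164,0,0.034,93],
    [-0.189,-0.164,0,0.034,93],
    [-0.189,-0.164,0,0.034,93],
    [-0.189,-0.164,0,0.034,93],
    [-0.189,-0.164,0,0.034,93],
  ],
)

```text
time: 2.45
position: [0.3109, 0.0469, 0.2805]
tool_rot: [0.285, 0.959, -0.0, 0.0]
ft_force: [-0.3, -0.1, -0.5]
grip_width: 0.0934
gripper_force: 0.0
```

```bash
python3 - <<'E'
from h import *
s=st();M=R.from_quat(s["tool_rot"]).as_matrix();print(s["joint_positions"])
for w in ((.402,-.25,.26),): print(w,np.round(M.T@(np.array(w)-s["position"]),3))
E
```

```text
2.45 [0.3109 0.0469 0.2805] [-1.8000e+02  3.0000e-02  1.4694e+02] [-0.3 -0.1 -0.5] 0.09340192182877488 0.0
[ 1.62226631e-03 -2.00612526e-01  2.06076195e+00 -3.32734249e-04
  1.28108120e+00 -9.92107418e-01]
(0.402, -0.25, 0.26) [-0.238 -0.199  0.021]
```

play_rows(
  steps=[
    [-0.238,-0.199,0.021,0,93],
    [-0.238,-0.199,0.021,0,93],
    [-0.238,-0.199,0.021,0,93],
    [-0.238,-0.199,0.021,0,93],
    [-0.238,-0.199,0.021,0,93],
  ],
)

```text
time: 3.08
position: [0.4036, -0.2471, 0.2593]
tool_rot: [0.281, 0.96, 0.0, 0.0]
ft_force: [-0.3, 0.3, 1.5]
grip_width: 0.0927
gripper_force: 0.0
```

play_rows(
  steps=[
    [0,0,0,0,93],
  ],
)

```text
time: 3.2
position: [0.4035, -0.2476, 0.2584]
tool_rot: [0.282, 0.959, 0.0, -0.001]
ft_force: [0.0, -0.0, -0.3]
grip_width: 0.0928
gripper_force: 0.0
```

```bash
cat >> h.py <<'E'
def ell(n,name,z,c,k=0):
    r=finder.regions_of(name,n)
    if not r: print(name,"none");return
    m=r[k]["pixels"].astype(np.uint8);cn=max(cv2.findContours(m,0,2)[0],key=cv2.contourArea)[:,0,:]
    w=np.array([back(n,(v,u),z,c)[:2] for u,v in cn])*1000
    h=cv2.convexHull(w.astype(np.float32));(cc,s,a)=cv2.fitEllipse(h);print(n,name,round(r[k]["conf"],2),"ell",np.round(cc,1),np.round(s,1),"circ",np.round(cv2.minEnclosingCircle(h)[0],1),round(cv2.minEnclosingCircle(h)[1],1))
E
python3 - <<'E'
from h import *
s=st()
for n in("wrist","top","side"):
    im,c=snap(n,n+"1.png")
    for k,z,zt in (("baffle",.054,.074),("reflector_ring",.038,.049),("lamp",0,.037)):
        for r in finder.mark_of(k,n)[:1]: print(n,k,round(r["conf"],2),np.round(r["pixel"],1),np.round(back(n,r["pixel"],z,c),4))
        ell(n,k,zt,c)
E
```

```text
3.2 [ 0.4035 -0.2476  0.2584] [ 1.8000e+02 -8.0000e-02  1.4721e+02] [ 0.  -0.  -0.3] 0.09277457833625753 0.0
wrist baffle 0.97 [206.1 312.5] [ 0.4005 -0.2506  0.054 ]
wrist baffle 0.8 ell [ 400.5 -245.8] [60.8 61.3] circ [ 400.4 -245.8] 30.9
wrist reflector_ring 0.82 ell [ 400.2 -245.8] [74.1 75. ] circ [ 400.3 -245.6] 37.9
wrist lamp 0.73 ell [ 399.4 -245.1] [106.5 110.1] circ [ 397.2 -244. ] 56.9
baffle none
reflector_ring none
top lamp 0.6 ell [ 353.2 -214.9] [ 5.3 16.3] circ [ 352.5 -216.6] 5.6
side baffle 0.75 [232.7 369.1] [ 0.3971 -0.2429  0.054 ]
side baffle 0.55 ell [ 399.9 -239.7] [62.1 77. ] circ [ 402.3 -240.4] 37.8
side reflector_ring 0.74 [239.5 366.2] [ 0.4017 -0.2423  0.038 ]
side reflector_ring 0.77 ell [ 399.9 -239.6] [75.4 83.4] circ [ 400.9 -238.1] 40.0
side lamp 0.72 [256.  364.9] [ 0.4029 -0.2379  0.    ]
side lamp 0.68 ell [ 397.6 -232.9] [109.8 127.6] circ [ 396.3 -232.6] 64.0
```

View pics/wrist1.png

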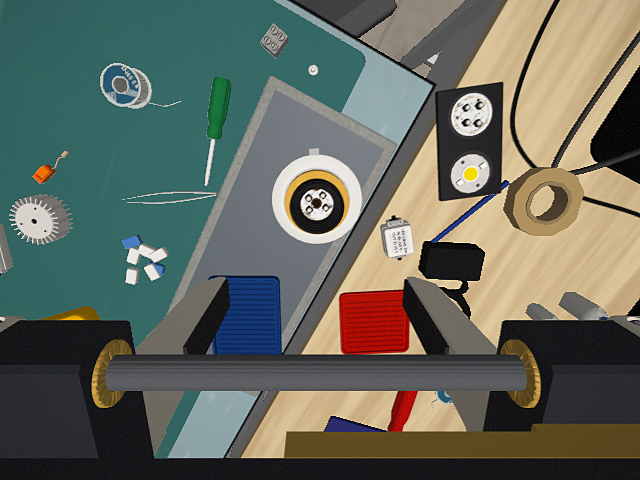

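The wrist view shows the lamp at (205,316), with the baffle and ring concentric. The pad is at (468,140), with the spare at its upper place (472,113). The blue tray's edges run parallel to the tool axes. Next I'll descend to the baffle and grip it.

play_rows(
  steps=[
    [0.003,-0.001,0.06,0,93],
    [0.003,-0.001,0.12,0,93],
    [0.003,-0.001,0.15,0,93],
    [0.003,-0.001,0.17,0,93],
    [0.003,-0.001,0.178,0,93],
  ],
)

```text
time: 4.88
position: [0.3994, -0.2451, 0.0805]
tool_rot: [0.281, 0.96, 0.0, -0.001]
ft_force: [0.3, -0.6, -0.1]
grip_width: 0.0931
gripper_force: 0.0
```

play_rows(
  steps=[
    [0,0,0,0,93],
    [0,0,0,0,50],
    [0,0,0,0,50],
    [0,0,0,0,50],
    [0,0,0,0,50],
  ],
)

```text
time: 5.5
position: [0.3998, -0.2454, 0.0816]
tool_rot: [0.281, 0.96, -0.0, 0.0]
ft_force: [-0.2, 0.0, -0.8]
grip_width: 0.0574
gripper_force: 0.0
```

play_rows(
  steps=[
    [0,0,0,0,50],
    [0,0,0,0,50],
    [0,0,0,0,50],
  ],
)

```text
time: 5.88
position: [0.3997, -0.2454, 0.0814]
tool_rot: [0.281, 0.96, -0.0, -0.0]
ft_force: [-0.6, 0.1, 0.1]
grip_width: 0.0502
gripper_force: 0.0
```

```bash
python3 - <<'E'
from h import *
s=st();snap("side","s2.png");snap("wrist","w2.png")
a=cv2.imread("pics/w2.png")[150:480,150:500];b=cv2.imread("pics/s2.png")[130:300,280:460]
cv2.imwrite("pics/c2.png",np.hstack([a,cv2.resize(b,(349,330))]))
E
```

```text
5.88 [ 0.3997 -0.2454  0.0814] [-180.     -0.    147.32] [-0.6  0.1  0.1] 0.05015066040418029 0.0
```

View pics/c2.png

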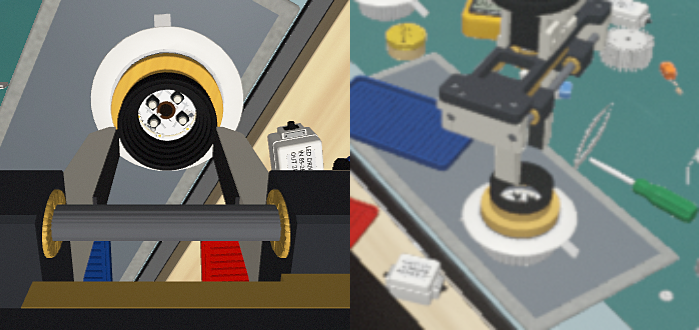

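The fingers closed to the full 50 mm without touching the baffle. I'll project the expected tips and baffle outline into both pictures to find the offset.

```bash
cat >> h.py <<'E'
def proj(c,p):
    q=c[3][:3,:3].T@(np.asarray(p)-c[3][:3,3]);return (int(q[0]/q[2]*c[0]+c[1]),int(q[1]/q[2]*c[0]+c[2]))
E
python3 - <<'E'
from h import *
s=st();M=R.from_quat(s["tool_rot"]).as_matrix();t=np.array(s["position"])
out=[]
for n,f,(r0,r1,c0,c1) in(("wrist","w2.png",(150,480,150,500)),("side","s2.png",(130,300,280,460))):
    a=cv2.imread("pics/"+f);c=cam(n);k=3;a=cv2.resize(a,None,fx=k,fy=k)
    P=lambda p:tuple(int(v) for v in np.array(proj(c,p))*k)
    for y in(-.025,.025):
        for x in(-.0075,.0075):
            cv2.line(a,P(t+M@[x,y,.019]),P(t+M@[x,y,-.01]),(0,255,0),2)
    for z,r in((.060,.03),(.074,.03),(.037,.0545)):
        for i in range(60):
            th=i*np.pi/30;cv2.circle(a,P((.4005+r*np.cos(th),-.246+r*np.sin(th),z)),2,(0,0,255),-1)
    b=a[r0*k:r1*k,c0*k:c1*k];out.append(cv2.resize(b,(390,390)))
cv2.imwrite("pics/c3.png",np.hstack(out))
E
```

```text
5.97 [ 0.3997 -0.2453  0.0814] [-180.     -0.    147.32] [-1.2  0.4  0.2] 0.05034290619632361 0.0
```

View pics/c3.png

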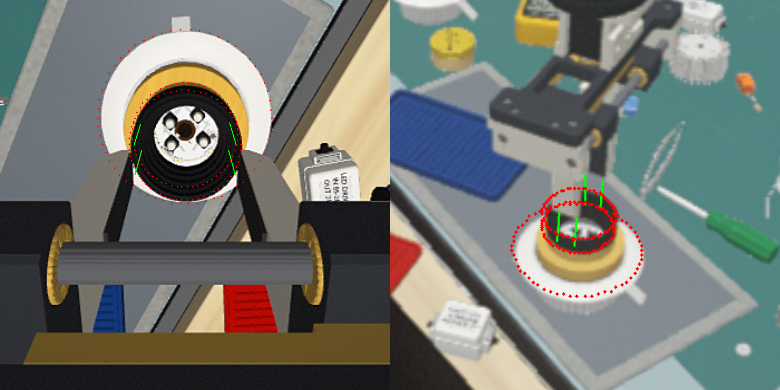

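The baffle outline matches, but the real fingertips appear about 35 mm higher than the stated 19 mm ahead of the TCP. Triangulating the tips at 93 mm opening puts them about 17 mm behind the reported TCP. I'll open, lower by about 32 mm and close to test this.

play_rows(
  steps=[
    [0,0,0,0,93],
    [0,0,0,0,93],
    [0,0,0,0,93],
    [0,0,0,0,93],
    [0,0,0,0,93],
  ],
)

```text
time: 6.6
position: [0.3997, -0.2454, 0.0814]
tool_rot: [0.281, 0.96, 0.0, 0.0]
ft_force: [-0.1, -0.1, -1.2]
grip_width: 0.0918
gripper_force: 0.0
```

play_rows(
  steps=[
    [0,0,0.008,0,93],
    [0,0,0.016,0,93],
    [0,0,0.024,0,93],
    [0,0,0.03,0,93],
    [0,0,0.03,0,50],
  ],
)

```text
time: 7.22
position: [0.3995, -0.2452, 0.0509]
tool_rot: [0.281, 0.96, 0.0, -0.0]
ft_force: [0.9, -0.1, -0.2]
grip_width: 0.087
gripper_force: 0.0
```

play_rows(
  steps=[
    [0,0,0,0,50],
    [0,0,0,0,50],
    [0,0,0,0,50],
    [0,0,0,0,50],
    [0,0,0,0,50],
  ],
)

```text
time: 7.85
position: [0.3998, -0.2454, 0.0516]
tool_rot: [0.281, 0.96, -0.0, 0.0]
ft_force: [-1.4, 0.2, 3.2]
grip_width: 0.0585
gripper_force: 30.0
```

```bash
python3 - <<'E'
from h import *
s=st();snap("side","s4.png");snap("wrist","w4.png")
a=cv2.imread("pics/w4.png")[150:480,150:500];b=cv2.imread("pics/s4.png")[130:300,280:460]
cv2.imwrite("pics/c4.png",np.hstack([a,cv2.resize(b,(349,330))]))
E
```

```text
7.85 [ 0.3998 -0.2454  0.0516] [-1.8000e+02  2.0000e-02  1.4732e+02] [-1.4  0.2  3.2] 0.05846509490440669 30.000352514907718
```

View pics/c4.png

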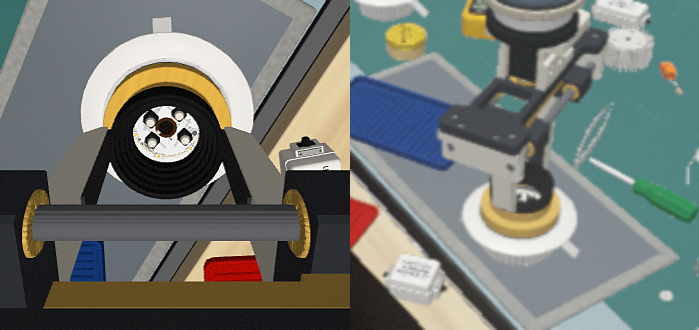

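The fingers hold the baffle by its body, just above the gold collar. I'll lift it and check that the ring stays behind.

play_rows(
  steps=[
    [0,0,-0.004,0,50],
    [0,0,-0.01,0,50],
    [0,0,-0.02,0,50],
    [0,0,-0.04,0,50],
    [0,0,-0.08,0,50],
  ],
)

```text
time: 8.57
position: [0.3991, -0.2449, 0.1319]
tool_rot: [0.281, 0.96, 0.0, -0.001]
ft_force: [-0.1, -0.1, 0.4]
grip_width: 0.0588
gripper_force: 30.0
```

play_rows(
  steps=[
    [0,0,0,0,50],
  ],
)

```text
time: 8.7
position: [0.401, -0.2463, 0.1342]
tool_rot: [0.281, 0.96, -0.001, 0.002]
ft_force: [-0.1, -0.1, -1.1]
grip_width: 0.0586
gripper_force: 30.0
```

```bash
python3 - <<'E'
from h import *
s=st();_,c=snap("side","s5.png")
for k in("baffle","reflector_ring","old_board","reject_tray","parts_tray"):
    for r in finder.mark_of(k,"side")[:1]: print(k,r["conf"],r["pixel"])
snap("wrist","w5.png")
a=cv2.imread("pics/w5.png")[100:480,100:540];b=cv2.imread("pics/s5.png")[100:300,240:460]
cv2.imwrite("pics/c5.png",np.hstack([cv2.resize(a,(380,330)),cv2.resize(b,(363,330))]))
E
```

```text
8.7 [ 0.401  -0.2463  0.1342] [-179.98    0.3   147.32] [-0.1 -0.1 -1.1] 0.05858149989385532 29.999733120203018
baffle 0.59 [192.5, 367.5]
reflector_ring 0.82 [237.6, 367.0]
old_board 0.61 [236.6, 365.8]
reject_tray 0.68 [248.9, 260.6]
parts_tray 0.56 [195.6, 306.2]
```

View pics/c5.png

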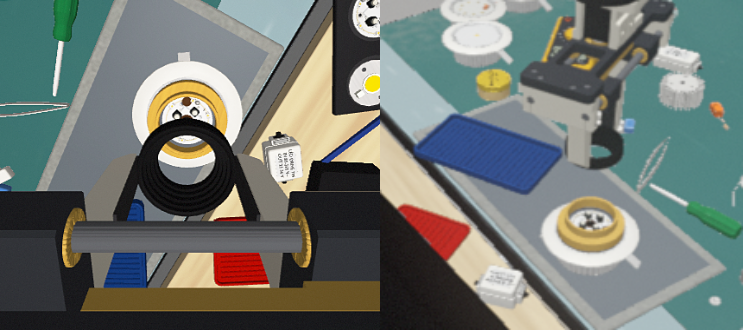

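The baffle is off and the ring stays on the lamp, so I'll carry the baffle to the far half of the blue tray.

play_rows(
  steps=[
    [-0.237,-0.101,0,0,50],
    [-0.237,-0.101,0,0,50],
    [-0.237,-0.101,0,0,50],
    [-0.237,-0.101,0,0,50],
    [-0.237,-0.101,0,0,50],
  ],
)

```text
time: 9.68
position: [0.5453, -0.4605, 0.1294]
tool_rot: [0.282, 0.959, 0.0, -0.0]
ft_force: [-0.3, 0.8, -1.0]
grip_width: 0.0587
gripper_force: 30.0
```

play_rows(
  steps=[
    [0,0,0,0,50],
    [0,0,0,0,50],
  ],
)

```text
time: 9.93
position: [0.5442, -0.4572, 0.1315]
tool_rot: [0.281, 0.96, 0.0, -0.0]
ft_force: [-0.0, 0.1, -0.2]
grip_width: 0.0583
gripper_force: 30.0
```

```bash
python3 - <<'E'
from h import *
s=st()
for n in("wrist","side"):
    im,c=snap(n,n+"6.png")
    for k,z in(("parts_tray",.0),("baffle",.134),("reject_tray",0.),("lamp",0.),("spare_board",.008)):
        for r in finder.mark_of(k,n)[:1]: print(n,k,round(r["conf"],2),np.round(r["pixel"]),np.round(back(n,r["pixel"],z,c),4))
E
```

```text
9.93 [ 0.5442 -0.4572  0.1315] [ 1.7999e+02 -5.0000e-02  1.4735e+02] [-0.   0.1 -0.2] 0.05833968690491416 29.999798219650984
wrist parts_tray 0.75 [183. 314.] [ 0.5117 -0.4386  0.    ]
wrist reject_tray 0.96 [168. 520.] [ 0.6013 -0.2749  0.    ]
wrist lamp 0.49 [182. 314.] [ 0.5114 -0.4383  0.    ]
side parts_tray 0.86 [193. 309.] [ 0.5019 -0.4403  0.    ]
side baffle 0.54 [136. 286.] [ 0.5443 -0.4572  0.134 ]
side reject_tray 0.84 [246. 262.] [ 0.5985 -0.2775  0.    ]
side lamp 0.82 [252. 367.] [ 0.3979 -0.2495  0.    ]
side spare_board 0.58 [342. 372.] [ 0.4151 -0.0381  0.008 ]
```

View pics/wrist6.png

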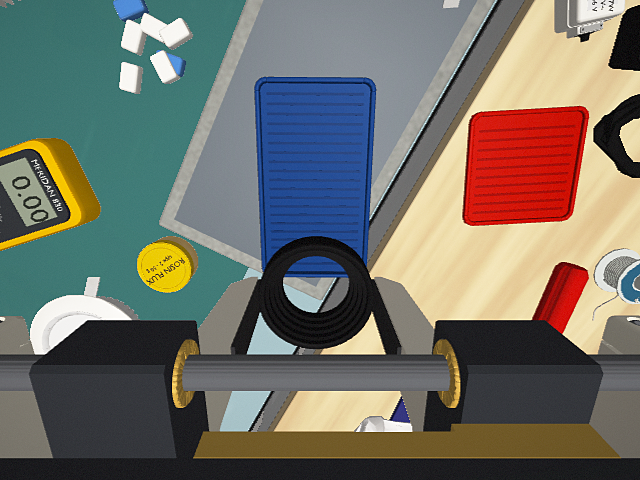

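The blue tray is aligned with the tool at about (315,175), and the baffle hangs over its far half. I'll lower and release it.

play_rows(
  steps=[
    [-0.002,-0.002,0.05,0,50],
    [-0.002,-0.002,0.09,0,50],
    [-0.002,-0.002,0.115,0,50],
    [-0.002,-0.002,0.125,0,50],
    [-0.002,-0.002,0.13,0,50],
  ],
)

```text
time: 11.15
position: [0.5455, -0.4613, 0.0017]
tool_rot: [0.281, 0.96, -0.0, 0.0]
ft_force: [0.1, 0.4, 0.1]
grip_width: 0.0585
gripper_force: 30.0
```

play_rows(
  steps=[
    [0,0,0,0,50],
    [0,0,0,0,50],
    [0,0,0,0,50],
  ],
)

```text
time: 11.52
position: [0.5455, -0.4613, 0.0022]
tool_rot: [0.281, 0.96, -0.0, 0.0]
ft_force: [0.7, -0.0, -0.4]
grip_width: 0.0582
gripper_force: 30.0
```

play_rows(
  steps=[
    [0,0,0.001,0,50],
    [0,0,0.001,0,65],
    [0,0,0.001,0,80],
    [0,0,0.001,0,80],
    [0,0,0.001,0,80],
  ],
)

```text
time: 12.15
position: [0.5453, -0.4611, 0.0005]
tool_rot: [0.281, 0.96, -0.0, 0.0]
ft_force: [0.3, 1.4, -0.3]
grip_width: 0.08
gripper_force: 0.0
```

play_rows(
  steps=[
    [0,0,-0.02,0,80],
    [0,0,-0.06,0,80],
    [0,0,-0.12,0,80],
    [0,0,-0.13,0,80],
    [0,0,-0.13,0,80],
  ],
)

```text
time: 12.78
position: [0.5454, -0.4613, 0.1318]
tool_rot: [0.281, 0.96, -0.0, 0.001]
ft_force: [-0.2, -1.0, -0.5]
grip_width: 0.0799
gripper_force: 0.0
```

```bash
python3 - <<'E'
from h import *
s=st()
im,c=snap("wrist","w7.png");ell("wrist","baffle",.023,c)
im,c=snap("side","s7.png")
for r in finder.mark_of("baffle","side")[:1]:print(r["conf"],back("side",r["pixel"],.003,c))
M=R.from_quat(s["tool_rot"]).as_matrix();print(np.round(M.T@(np.array([.4000,-.2455,.131])-s["position"]),4))
E
```

```text
12.78 [ 0.5454 -0.4613  0.1318] [-1.7998e+02  1.0000e-01  1.4732e+02] [-0.2 -1.  -0.5] 0.07988472314816966 0.0
wrist baffle 0.67 ell [ 544.9 -462.1] [59.8 61. ] circ [ 544.8 -462.3] 30.8
0.97 [ 0.55002438 -0.46472185  0.003     ]
[0.2389 0.1031 0.0003]
```

The baffle stands upright at (0.545, −0.462). Next is the ring: go back over the lamp, descend to the collar and grip.

play_rows(
  steps=[
    [0.239,0.103,0,0,93],
    [0.239,0.103,0,0,93],
    [0.239,0.103,0,0,93],
    [0.239,0.103,0,0,93],
    [0.239,0.103,0,0,93],
  ],
)

```text
time: 13.6
position: [0.3973, -0.2425, 0.1297]
tool_rot: [0.281, 0.96, 0.001, -0.002]
ft_force: [0.7, -0.4, 0.8]
grip_width: 0.0929
gripper_force: 0.0
```

play_rows(
  steps=[
    [0,0,0.04,0,93],
    [0,0,0.07,0,93],
    [0,0,0.085,0,93],
    [0,0,0.095,0,93],
    [0,0,0.095,0,93],
  ],
)

```text
time: 14.22
position: [0.3998, -0.2455, 0.0353]
tool_rot: [0.281, 0.96, 0.0, -0.0]
ft_force: [0.4, 0.1, 0.1]
grip_width: 0.0931
gripper_force: 0.0
```

play_rows(
  steps=[
    [0,0,0,0,45],
    [0,0,0,0,45],
    [0,0,0,0,45],
    [0,0,0,0,45],
    [0,0,0,0,45],
  ],
)

```text
time: 14.85
position: [0.3998, -0.2454, 0.0356]
tool_rot: [0.281, 0.96, -0.0, 0.0]
ft_force: [-0.5, 0.6, 3.5]
grip_width: 0.0579
gripper_force: 30.0
```

play_rows(
  steps=[
    [0,0,0,0,45],
    [0,0,0,0,45],
  ],
)

```text
time: 15.1
position: [0.3998, -0.2454, 0.0356]
tool_rot: [0.281, 0.96, -0.0, 0.0]
ft_force: [-1.3, 0.9, 5.8]
grip_width: 0.0579
gripper_force: 30.0
```

play_rows(
  steps=[
    [0,0,-0.004,0,45],
    [0,0,-0.01,0,45],
    [0,0,-0.02,0,45],
    [0,0,-0.05,0,45],
    [0,0,-0.095,0,45],
  ],
)

```text
time: 15.72
position: [0.3992, -0.245, 0.1313]
tool_rot: [0.281, 0.96, 0.0, -0.001]
ft_force: [0.4, -1.0, -0.1]
grip_width: 0.0576
gripper_force: 30.0
```

play_rows(
  steps=[
    [0,0,0,0,45],
    [0,0,0,0,45],
  ],
)

```text
time: 15.98
position: [0.3994, -0.2451, 0.1302]
tool_rot: [0.281, 0.96, 0.0, -0.0]
ft_force: [0.1, 0.8, -1.1]
grip_width: 0.0575
gripper_force: 30.0
```

```bash
python3 - <<'E'
from h import *
s=st();M=R.from_quat(s["tool_rot"]).as_matrix()
snap("side","s8.png");snap("wrist","w8.png")
a=cv2.imread("pics/w8.png")[100:480,100:540];b=cv2.imread("pics/s8.png")[100:300,240:460]
cv2.imwrite("pics/c8.png",np.hstack([cv2.resize(a,(380,330)),cv2.resize(b,(363,330))]))
A=np.array([.5115,-.438,.131])+.04*np.array([-.84,.542,0]);A[2]=s["position"][2];print(A,np.round(M.T@(A-np.array([.3998,-.2454,A[2]])),4))
E
```

```text
15.97 [ 0.3994 -0.2451  0.1302] [ 1.8000e+02 -1.0000e-02  1.4732e+02] [ 0.1  0.8 -1.1] 0.057452962625193435 29.99988680239767
[ 0.4779     -0.41632     0.13020776] [-0.158  -0.1017 -0.    ]
```

View pics/c8.png

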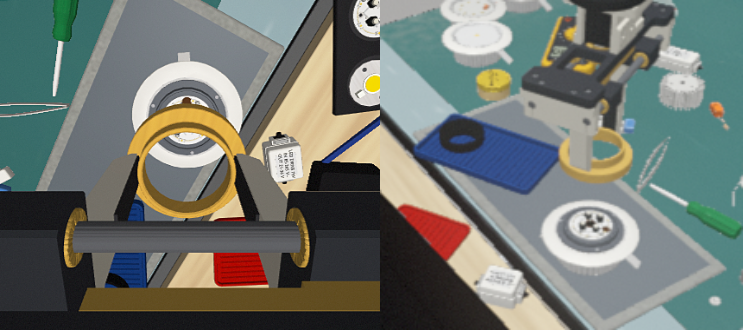

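The ring is off and level. Its place is the near half of the blue tray, 81 mm from the baffle.

play_rows(
  steps=[
    [-0.158,-0.102,0,0,45],
    [-0.158,-0.102,0,0,45],
    [-0.158,-0.102,0,0,45],
    [-0.158,-0.102,0,0,45],
    [-0.158,-0.102,0,0,45],
  ],
)

```text
time: 16.7
position: [0.4769, -0.4156, 0.129]
tool_rot: [0.281, 0.96, 0.001, -0.001]
ft_force: [-0.2, 0.8, -0.8]
grip_width: 0.0578
gripper_force: 30.0
```

play_rows(
  steps=[
    [0,0,0.05,0,45],
    [0,0,0.09,0,45],
    [0,0,0.115,0,45],
    [0,0,0.125,0,45],
    [0,0,0.128,0,45],
  ],
)

```text
time: 17.32
position: [0.4776, -0.416, 0.0027]
tool_rot: [0.281, 0.96, 0.0, -0.0]
ft_force: [0.5, 0.7, 0.1]
grip_width: 0.0577
gripper_force: 30.0
```

play_rows(
  steps=[
    [0,0,0,0,45],
    [0,0,0,0,45],
    [0,0,0,0,45],
  ],
)

```text
time: 17.7
position: [0.4778, -0.4167, 0.003]
tool_rot: [0.281, 0.96, -0.0, 0.0]
ft_force: [-0.1, -0.0, -0.9]
grip_width: 0.0578
gripper_force: 30.0
```

play_rows(
  steps=[
    [0,0,0.002,0,45],
    [0,0,0.002,0,45],
    [0,0,0.002,0,75],
    [0,0,0.002,0,75],
    [0,0,0.002,0,75],
  ],
)

```text
time: 18.32
position: [0.4776, -0.4165, 0.0003]
tool_rot: [0.281, 0.96, 0.0, -0.0]
ft_force: [-0.7, -0.4, 0.1]
grip_width: 0.0747
gripper_force: 0.0
```

play_rows(
  steps=[
    [0,0,-0.02,0,75],
    [0,0,-0.06,0,75],
    [0,0,-0.12,0,75],
    [0,0,-0.15,0,75],
    [0,0,-0.15,0,75],
  ],
)

```text
time: 18.95
position: [0.4786, -0.4175, 0.1543]
tool_rot: [0.281, 0.96, -0.001, 0.003]
ft_force: [-0.5, -0.7, -0.6]
grip_width: 0.0748
gripper_force: 0.0
```

play_rows(
  steps=[
    [0.158,0.102,0,0,75],
    [0.158,0.102,0,0,75],
    [0.158,0.102,0,0,75],
    [0.158,0.102,0,0,75],
    [0.158,0.102,0,0,75],
  ],
)

```text
time: 19.58
position: [0.3999, -0.2456, 0.1504]
tool_rot: [0.281, 0.96, -0.0, 0.0]
ft_force: [0.5, 1.1, -0.4]
grip_width: 0.075
gripper_force: 0.0
```

play_rows(
  steps=[
    [0,0,0,0,50],
    [0,0,0,0,50],
    [0,0,0,0,50],
  ],
)

```text
time: 19.95
position: [0.3998, -0.2457, 0.1502]
tool_rot: [0.282, 0.96, 0.0, -0.0]
ft_force: [-0.9, 0.9, -0.0]
grip_width: 0.0517
gripper_force: 0.0
```

```bash
python3 - <<'E'
from h import *
s=st()
im,c=snap("wrist","w9.png");print(c)
for k,z,zt in(("old_board",.042,.044),("spare_board",.008,.010),("yellow_board",.008,.01)):
    for r in finder.mark_of(k,"wrist")[:1]: print(k,round(r["conf"],2),np.round(r["pixel"]),np.round(back("wrist",r["pixel"],z,c),4))
    ell("wrist",k,zt,c)
ell("wrist","lamp",.037,c)
# rectified top views, 0.2 mm/px in tool-aligned axes: right=+tool y(world), up=+tool x
M=R.from_quat(s["tool_rot"]).as_matrix();out=[]
for ctr,z in(((.4003,-.2457),.050),((.4165,-.0365),.016)):
    q=.032;src=[];
    for u,v in((-q,q),(q,q),(q,-q),(-q,-q)):
        p=np.array([*ctr,z])+M[:,1]*u+M[:,0]*v;k=c[3][:3,:3].T@(p-c[3][:3,3]);src.append([k[0]/k[2]*c[0]+c[1],k[1]/k[2]*c[0]+c[2]])
    H=cv2.getPerspectiveTransform(np.float32(src),np.float32([[0,0],[384,0],[384,384],[0,384]]))
    w=cv2.warpPerspective(im,H,(384,384),flags=cv2.INTER_CUBIC)[:,:,::-1].copy()
    cv2.circle(w,(192,192),2,(0,255,0),-1);out.append(w)
cv2.imwrite("pics/r9.png",np.hstack(out))
E
```

```text
19.95 [ 0.3998 -0.2457  0.1502] [ 1.8000e+02 -2.0000e-02  1.4729e+02] [-0.9  0.9 -0. ] 0.051719455882318854 0.0
(np.float64(341.145702829484), 315.66340098708264, 237.47654484811662, array([[ 5.40782696e-01,  8.05320284e-01,  2.42926566e-01,
         3.32761218e-01],
       [ 8.41162202e-01, -5.17903112e-01, -1.55635845e-01,
        -2.03412740e-01],
       [ 4.75722041e-04,  2.88505817e-01, -9.57478024e-01,
         3.31366491e-01],
       [ 0.00000000e+00,  0.00000000e+00,  0.00000000e+00,
         1.00000000e+00]]))
old_board 0.92 [232. 316.] [ 0.4016 -0.2476  0.042 ]
wrist old_board 0.71 ell [ 400.8 -246.3] [48.  48.4] circ [ 400.9 -246.4] 24.4
spare_board 0.86 [115. 522.] [ 0.4182 -0.0388  0.008 ]
wrist spare_board 0.96 ell [417.1 -38.4] [47.4 48.8] circ [417.4 -38.7] 24.5
yellow_board 0.74 [190. 517.] [ 0.4792 -0.0694  0.008 ]
wrist yellow_board 0.84 ell [479.2 -69.6] [47. 48.] circ [479.  -69.7] 24.3
wrist lamp 0.98 ell [ 398.9 -245. ] [105.6 109.6] circ [ 396.7 -244.4] 56.6
```

View pics/r9.png

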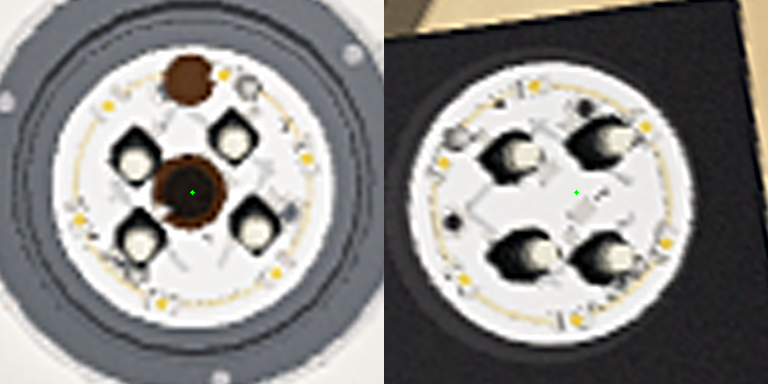

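The rectified view shows the scorched board in the lamp with its four blocks on diagonals. The spare on the pad is turned differently. The resolution is too low for a good yaw, so I'll look closer at each board.

play_rows(
  steps=[
    [-0.03,0,0.03,0,50],
    [-0.03,0,0.06,0,50],
    [-0.03,0,0.09,0,50],
    [-0.03,0,0.105,0,50],
    [-0.03,0,0.105,0,50],
  ],
)

```text
time: 20.98
position: [0.4247, -0.2613, 0.045]
tool_rot: [0.281, 0.96, 0.0, -0.001]
ft_force: [-0.4, 0.5, 0.6]
grip_width: 0.0498
gripper_force: 0.0
```

play_rows(
  steps=[
    [0,0,0,0,50],
    [0,0,0,0,50],
  ],
)

```text
time: 21.22
position: [0.4254, -0.2619, 0.0464]
tool_rot: [0.281, 0.96, -0.0, 0.001]
ft_force: [-0.2, -0.9, -0.5]
grip_width: 0.0498
gripper_force: 0.0
```

```bash
cat >> h.py <<'E'
def burst(tag,n=6):
    c=cam("wrist");a=np.mean([viewer.read_camera("wrist").astype(float) for _ in range(n)],0).astype(np.uint8)
    np.savez(tag+".npz",im=a,f=c[0],cx=c[1],cy=c[2],T=c[3]);return a,c
E
python3 - <<'E'
from h import *
s=st();im,c=burst("lampb")
r=finder.mark_of("old_board","wrist")[0];print(r["conf"],r["pixel"],back("wrist",r["pixel"],.042,c));ell("wrist","old_board",.044,c)
p=np.array([.4173,-.0385,.2])
yaw=np.radians(215);x=np.array([np.cos(yaw),np.sin(yaw),0])
t=p-.03*x;M=R.from_quat(s["tool_rot"]).as_matrix();print(t,np.round(M.T@(t-s["position"]),4),s["joint_positions"])
E
```

```text
21.23 [ 0.4254 -0.2619  0.0464] [-1.7999e+02  9.0000e-02  1.4732e+02] [-0.2 -0.9 -0.5] 0.04978922776184819 0.0
0.66 [230.8, 315.6] [ 0.40215451 -0.24767805  0.042     ]
wrist old_board 0.84 ell [ 401.4 -246.4] [48.  48.6] circ [ 401.3 -246.2] 24.6
[ 0.44187456 -0.02129271  0.2       ] [ 0.1158  0.2114 -0.1538] [-6.45006357e-01  4.92922944e-01  1.90529468e+00 -1.87088113e-05
  7.41713015e-01 -1.64543247e+00]
```

play_rows(
  steps=[
    [0,0,-0.06,0,50],
    [0,0,-0.12,0,50],
    [0.03,0.05,-0.154,-0.03,50],
    [0.06,0.11,-0.154,-0.06,50],
    [0.116,0.211,-0.154,-0.09,50],
  ],
)

```text
time: 22.25
position: [0.4372, -0.0815, 0.1999]
tool_rot: [0.001, 1.0, -0.0, 0.001]
ft_force: [0.2, -0.5, -0.4]
grip_width: 0.05
gripper_force: 0.0
```

play_rows(
  steps=[
    [0,0,0,-0.098,50],
    [0,0,0,-0.098,50],
    [0,0,0,-0.098,50],
    [0,0,0,-0.098,50],
    [0,0,0,-0.098,50],
  ],
)

```text
time: 22.88
position: [0.4371, -0.0831, 0.1993]
tool_rot: [-0.299, 0.954, 0.0, -0.0]
ft_force: [-0.2, -0.1, -0.7]
grip_width: 0.0501
gripper_force: 0.0
```

```bash
python3 - <<'E'
from h import *
s=st();M=R.from_quat(s["tool_rot"]).as_matrix();im,c=snap("wrist","w10.png")
ell("wrist","spare_board",.010,c)
t=np.array([.4173,-.0385,.012])-.03*M[:,0];t[2]=.012;print(np.round(M.T@(t-s["position"]),4),s["joint_positions"])
E
```

```text
22.88 [ 0.4371 -0.0831  0.1993] [ 180.    -0.  -145.2] [-0.2 -0.1 -0.7] 0.05012156057655032 0.0
wrist spare_board 0.73 ell [417.  -38.3] [46.3 47.9] circ [417.1 -38.5] 24.1
[-0.0392  0.0479  0.1873] [-2.92524344e-01  1.64232552e-01  1.91427683e+00 -5.82380830e-06
  1.06315152e+00 -2.47060808e+00]
```

play_rows(
  steps=[
    [-0.039,0.048,0.05,0,50],
    [-0.039,0.048,0.1,0,50],
    [-0.039,0.048,0.14,0,50],
    [-0.039,0.048,0.17,0,50],
    [-0.039,0.048,0.185,0,50],
  ],
)

```text
time: 23.6
position: [0.4412, -0.0213, 0.013]
tool_rot: [-0.299, 0.954, 0.0, -0.001]
ft_force: [-0.4, -0.0, -0.4]
grip_width: 0.0497
gripper_force: 0.0
```

play_rows(
  steps=[
    [0,0,0,0,50],
    [0,0,0,0,50],
  ],
)

```text
time: 23.85
position: [0.4424, -0.0216, 0.0152]
tool_rot: [-0.299, 0.954, -0.0, 0.001]
ft_force: [0.4, -0.3, -0.5]
grip_width: 0.0501
gripper_force: 0.0
```

```bash
python3 - <<'E'
from h import *
s=st();im,c=burst("padb");ell("wrist","spare_board",.010,c)
for r in finder.mark_of("spare_board","wrist")[:1]: print(r["conf"],r["pixel"],back("wrist",r["pixel"],.008,c))
out=[]
def ld(t): d=np.load(t+".npz");return d["im"],(float(d["f"]),float(d["cx"]),float(d["cy"]),d["T"])
for tag,ctr,zb in(("lampb",(.4012,-.2463),.042),("padb",(.4171,-.0384),.008)):
    im,c=ld(tag);q=.026
    src=[proj2 for proj2 in ()]
    for u,v in((-q,q),(q,q),(q,-q),(-q,-q)):
        p=np.array([ctr[0]+v,ctr[1]-u,zb+.009]);k=c[3][:3,:3].T@(p-c[3][:3,3]);src.append([k[0]/k[2]*c[0]+c[1],k[1]/k[2]*c[0]+c[2]])
    w=cv2.warpPerspective(im,cv2.getPerspectiveTransform(np.float32(src),np.float32([[0,0],[390,0],[390,390],[0,390]])),(390,390),flags=cv2.INTER_CUBIC)[:,:,::-1].copy()
    v=c[3][:2,3]-np.array(ctr);v/=np.linalg.norm(v);cv2.arrowedLine(w,(195,195),(int(195-40*v[1]),int(195-40*v[0])),(0,255,0),1);out.append(w)
o=np.hstack(out);g=((o/255.)**.6*255).astype(np.uint8);cv2.imwrite("pics/r11.png",g)
E
```

```text
23.85 [ 0.4424 -0.0216  0.0152] [-1.7994e+02  6.0000e-02 -1.4519e+02] [ 0.4 -0.3 -0.5] 0.05005901637435283 0.0
wrist spare_board 0.8 ell [417.7 -38.5] [48.  48.3] circ [417.8 -38.7] 24.4
0.22 [281.9, 215.6] [ 0.48092524 -0.06984625  0.008     ]
```

View pics/r11.png

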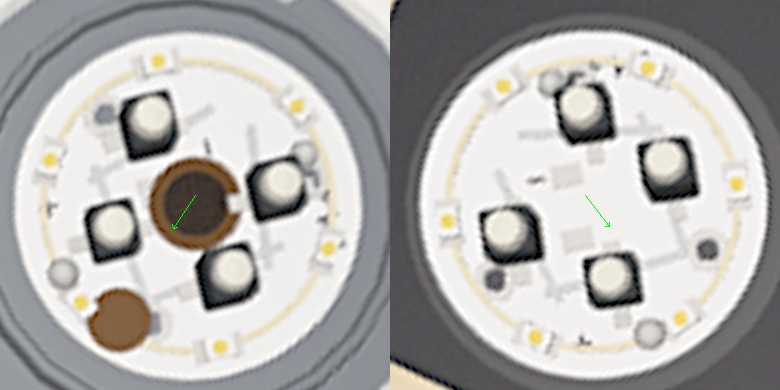

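The close view resolves both boards: each has one square-on x pair and one laterally staggered y pair.

| Board | Centre (x, y) | Yaw |
|---|---|---|
| Old | (0.4014, −0.2464) | about 104° |
| Spare | (0.4175, −0.0385) | about 189° |

The offsets agree with the given block layout, signs included. I'll use the y pair for both boards, with the tool x axis along the board's x axis.

play_rows(
  steps=[
    [0,0,-0.06,0.03,50],
    [0.02,-0.02,-0.12,0.06,50],
    [0.06,-0.06,-0.155,0.09,50],
    [0.11,-0.11,-0.155,0.12,50],
    [0.162,-0.16,-0.155,0.145,50],
  ],
)

```text
time: 24.88
position: [0.4044, -0.2236, 0.17]
tool_rot: [0.154, 0.988, -0.0, 0.001]
ft_force: [1.3, -0.7, 0.3]
grip_width: 0.0497
gripper_force: 0.0
```

play_rows(
  steps=[
    [0,0,0,0.163,45],
    [0,0,0,0.163,45],
    [0,0,0,0.163,45],
    [0,0,0,0.163,45],
    [0,0,0,0.163,45],
  ],
)

```text
time: 25.5
position: [0.4046, -0.2217, 0.1691]
tool_rot: [0.584, 0.812, -0.0, -0.0]
ft_force: [0.0, 0.2, 0.0]
grip_width: 0.0449
gripper_force: 0.0
```

play_rows(
  steps=[
    [0,0,0,0.015,45],
    [0,0,0,0.015,45],
  ],
)

```text
time: 25.75
position: [0.4046, -0.2217, 0.1691]
tool_rot: [0.619, 0.786, 0.0, -0.0]
ft_force: [-0.2, 0.1, -0.0]
grip_width: 0.0454
gripper_force: 0.0
```

```bash
python3 - <<'E'
from h import *
s=st();M=R.from_quat(s["tool_rot"]).as_matrix()
im,c=snap("wrist","w12.png");ell("wrist","old_board",.044,c)
for r in finder.mark_of("reject_tray","wrist")[:1]: print(r["conf"],back("wrist",r["pixel"],0,c))
print(np.round(M.T@(np.array([.4009,-.2454,.034])-s["position"]),4),s["joint_positions"])
E
```

```text
25.75 [ 0.4046 -0.2217  0.1691] [-180.     -0.    103.55] [-0.2  0.1 -0. ] 0.045385124987756535 0.0
wrist old_board 0.81 ell [ 400.8 -245.8] [46.8 48.3] circ [ 400.7 -246. ] 24.2
0.82 [ 0.60282994 -0.27801893  0.        ]
[-0.0222 -0.0092  0.1351] [-6.02099670e-01  2.34944435e-01  1.90952566e+00  9.45290277e-06
  9.97227950e-01 -8.38617007e-01]
```

play_rows(
  steps=[
    [-0.022,-0.009,0.05,0,45],
    [-0.022,-0.009,0.09,0,45],
    [-0.022,-0.009,0.115,0,45],
    [-0.022,-0.009,0.13,0,45],
    [-0.022,-0.009,0.135,0,45],
  ],
)

```text
time: 26.52
position: [0.4011, -0.2452, 0.0337]
tool_rot: [0.619, 0.786, -0.0, -0.0]
ft_force: [0.0, 0.9, 1.3]
grip_width: 0.0449
gripper_force: 0.0
```

play_rows(
  steps=[
    [0,0,0,0,45],
    [0,0,0.001,0,42],
    [0,0,0.002,0,42],
    [0,0,0.003,0,42],
  ],
)

```text
time: 27.02
position: [0.4013, -0.2453, 0.0313]
tool_rot: [0.619, 0.785, -0.0, 0.0]
ft_force: [0.6, 0.2, 0.4]
grip_width: 0.0422
gripper_force: 0.0
```

```bash
python3 - <<'E'
from h import *
s=st();im,c=snap("side","s13.png");im,c=burst("w13",3)
a=im[240:330,240:400];print(a.shape)
g=cv2.cvtColor(im,cv2.COLOR_RGB2GRAY)
# fingertip rows: brightness down the columns of the finger ends
for col in (262,268,274,280,286): print(col,g[255:325:4,col])
E
```

```text
27.02 [ 0.4013 -0.2453  0.0313] [1.7998e+02 2.0000e-02 1.0352e+02] [0.6 0.2 0.4] 0.04219728044108605 0.0
(90, 160, 3)
262 [ 94  94  94  51  94  93 110 109 107 107 107 107 107 106 109  94  33  15]
268 [ 46  91  72  95  93  91 109 107 108 111  93  15  15  19  18  21  16  17]
274 [ 86  93  93  91 208 228  56   9  16  22  19  16  17  16  16   6  61  89]
280 [ 94  92 238 203 241 200 226 228 213 227 217 226 197 226 225 142  90  49]
286 [ 88 241  46  45  44  57 193 225 227  95  13  15   6 241 193 224 236  90]
```

play_rows(
  steps=[
    [0,0,0.001,0,42],
    [0,0,0.001,0,42],
  ],
)

```text
time: 27.48
position: [0.4012, -0.2452, 0.0301]
tool_rot: [0.619, 0.785, -0.0, 0.0]
ft_force: [0.3, -1.0, 1.4]
grip_width: 0.0422
gripper_force: 0.5
```

play_rows(
  steps=[
    [0,0,0.001,0,42],
    [0,0,0.001,0,42],
  ],
)

```text
time: 27.72
position: [0.4012, -0.2453, 0.0299]
tool_rot: [0.619, 0.785, -0.0, 0.0]
ft_force: [-3.9, 2.7, 15.8]
grip_width: 0.042
gripper_force: 8.4
```

play_rows(
  steps=[
    [0,0,0.001,0,42],
    [0,0,0.001,0,42],
  ],
)

```text
time: 27.98
position: [0.4013, -0.2454, 0.0298]
tool_rot: [0.619, 0.785, -0.0, 0.0]
ft_force: [-7.8, 4.5, 31.9]
grip_width: 0.0419
gripper_force: 16.0
```

Contact came at reported z = 0.030 (disc top 0.044), so the tips are 14 mm above the reported TCP. I'll back off 1 mm from contact and pinch.

play_rows(
  steps=[
    [0,0,-0.003,0,42],
    [0,0,-0.003,0,42],
    [0,0,-0.003,0,20],
    [0,0,-0.003,0,20],
    [0,0,-0.003,0,20],
  ],
)

```text
time: 28.6
position: [0.4011, -0.2452, 0.0309]
tool_rot: [0.619, 0.785, -0.0, -0.0]
ft_force: [-0.1, -0.1, -0.4]
grip_width: 0.0285
gripper_force: 30.0
```

play_rows(
  steps=[
    [0,0,0,0,20],
    [0,0,0,0,20],
    [0,0,0,0,20],
  ],
)

```text
time: 28.98
position: [0.4011, -0.2452, 0.0311]
tool_rot: [0.619, 0.785, 0.0, 0.0]
ft_force: [-0.9, -1.0, -0.7]
grip_width: 0.0283
gripper_force: 30.0
```

play_rows(
  steps=[
    [0,0,-0.003,0,20],
    [0,0,-0.01,0,20],
    [0,0,-0.03,0,20],
    [0,0,-0.07,0,20],
    [0,0,-0.1,0,20],
  ],
)

```text
time: 29.6
position: [0.4013, -0.2453, 0.133]
tool_rot: [0.619, 0.785, -0.0, 0.001]
ft_force: [-0.1, -1.1, 0.4]
grip_width: 0.0283
gripper_force: 30.0
```

play_rows(
  steps=[
    [-0.077,0.188,0,0,20],
    [-0.077,0.188,0,0,20],
    [-0.077,0.188,0,0,20],
    [-0.077,0.188,0,0,20],
    [-0.077,0.188,0,0,20],
  ],
)

```text
time: 30.22
position: [0.6023, -0.2759, 0.1309]
tool_rot: [0.619, 0.786, -0.0, -0.0]
ft_force: [0.2, -0.2, -0.3]
grip_width: 0.0284
gripper_force: 30.0
```

play_rows(
  steps=[
    [0,0,0,0,20],
    [0,0,0,0,20],
  ],
)

```text
time: 30.48
position: [0.6012, -0.2762, 0.1315]
tool_rot: [0.619, 0.785, 0.0, 0.0]
ft_force: [0.1, 1.0, -0.4]
grip_width: 0.0289
gripper_force: 30.0
```

```bash
python3 - <<'E'
from h import *
s=st()
for n in ("wrist","side"):
    im,c=snap(n,n+"14.png")
    for k,z in(("reject_tray",0),("old_board",s["position"][2]+.011)):
        for r in finder.mark_of(k,n)[:1]: print(n,k,round(r["conf"],2),np.round(r["pixel"]),np.round(back(n,r["pixel"],z,c),4))
E
```

```text
30.48 [ 0.6012 -0.2762  0.1315] [180.     0.   103.48] [ 0.1  1.  -0.4] 0.028895434371385646 29.999915957450867
wrist reject_tray 0.87 [220. 314.] [ 0.5998 -0.2744 -0.    ]
wrist old_board 0.8 [289. 316.] [ 0.6021 -0.2776  0.1425]
side reject_tray 0.68 [244. 261.] [ 0.5999 -0.2827  0.    ]
side old_board 0.75 [192. 307.] [ 0.5066 -0.2545  0.1425]
```

play_rows(
  steps=[
    [0,0,0.05,0,20],
    [0,0,0.1,0,20],
    [0,0,0.125,0,20],
    [0,0,0.133,0,20],
    [0,0,0.137,0,20],
  ],
)

```text
time: 31.4
position: [0.6023, -0.2764, -0.0054]
tool_rot: [0.619, 0.785, 0.0, 0.0]
ft_force: [1.1, 0.3, -0.4]
grip_width: 0.0284
gripper_force: 30.0
```

play_rows(
  steps=[
    [0,0,0,0,20],
    [0,0,0.001,0,20],
    [0,0,0.001,0,20],
  ],
)

```text
time: 31.78
position: [0.6021, -0.2763, -0.0064]
tool_rot: [0.619, 0.785, 0.0, 0.0]
ft_force: [0.2, -0.0, -0.6]
grip_width: 0.0287
gripper_force: 30.0
```

play_rows(
  steps=[
    [0,0,0.001,0,20],
    [0,0,0.001,0,45],
    [0,0,0.001,0,45],
    [0,0,0.001,0,45],
    [0,0,0.001,0,45],
  ],
)

```text
time: 32.4
position: [0.6019, -0.2762, -0.0079]
tool_rot: [0.619, 0.785, 0.0, 0.0]
ft_force: [-0.2, 0.5, -0.4]
grip_width: 0.0447
gripper_force: 0.0
```

play_rows(
  steps=[
    [0,0,-0.01,0,45],
    [0,0,-0.04,0,45],
    [0,0,-0.1,0,45],
    [0,0,-0.16,0,45],
    [0,0,-0.17,0,45],
  ],
)

```text
time: 33.02
position: [0.6037, -0.2771, 0.1676]
tool_rot: [0.619, 0.785, 0.001, 0.004]
ft_force: [-0.3, -0.1, -0.9]
grip_width: 0.0452
gripper_force: 0.0
```

```bash
python3 - <<'E'
from h import *
st();im,c=snap("wrist","w15.png");ell("wrist","old_board",.005,c)
E
```

```text
33.02 [ 0.6037 -0.2771  0.1676] [179.66   0.31 103.51] [-0.3 -0.1 -0.9] 0.045164916422857075 0.0
wrist old_board 0.82 ell [ 602.5 -276.7] [47.4 47.9] circ [ 602.5 -276.7] 24.1
```

play_rows(
  steps=[
    [0.02,-0.05,0,-0.02,45],
    [0.04,-0.1,0,-0.05,45],
    [0.06,-0.15,0,-0.08,45],
    [0.077,-0.188,0,-0.11,45],
    [0.077,-0.188,0,-0.13,45],
  ],
)

```text
time: 33.75
position: [0.3982, -0.2441, 0.1607]
tool_rot: [0.254, 0.967, 0.001, -0.002]
ft_force: [0.4, -0.1, 0.2]
grip_width: 0.0449
gripper_force: 0.0
```

play_rows(
  steps=[
    [0,0,0,-0.1075,45],
    [0,0,0,-0.1075,45],
    [0,0,0,-0.1075,45],
    [0,0,0,-0.1075,45],
    [0,0,0,-0.1075,45],
  ],
)

```text
time: 34.38
position: [0.4005, -0.2447, 0.1608]
tool_rot: [-0.078, 0.997, 0.001, -0.001]
ft_force: [-0.6, -0.0, -0.3]
grip_width: 0.0448
gripper_force: 0.0
```

```bash
python3 - <<'E'
from h import *
s=st();M=R.from_quat(s["tool_rot"]).as_matrix()
print(np.round(M.T@(np.array([.4163,-.0388,-.003])-s["position"]),4),s["joint_positions"])
E
```

```text
34.38 [ 0.4005 -0.2447  0.1608] [ 1.7990e+02 -1.0000e-01 -1.7104e+02] [-0.6 -0.  -0.3] 0.04476227302694485 0.0
[-0.048   0.2007  0.1641] [-6.47769438e-01  2.61833691e-01  1.89722556e+00  2.19127273e-05
  9.85012394e-01 -2.37492707e+00]
```

The old board lies flat in the red tray, showing as a 48 mm circle at (0.602, −0.277). Next is the spare.

play_rows(
  steps=[
    [-0.048,0.2,0,0,45],
    [-0.048,0.2,0,0,45],
    [-0.048,0.2,0.02,0,45],
    [-0.048,0.2,0.06,0,45],
    [-0.048,0.2,0.1,0,45],
  ],
)

```text
time: 35.0
position: [0.4167, -0.0386, 0.0605]
tool_rot: [-0.078, 0.997, 0.0, -0.0]
ft_force: [0.2, -0.7, -0.5]
grip_width: 0.0449
gripper_force: 0.0
```

play_rows(
  steps=[
    [0,0,0.02,0,45],
    [0,0,0.035,0,45],
    [0,0,0.045,0,45],
    [0,0,0.05,0,45],
    [0,0,0.05,0,45],
  ],
)

```text
time: 35.62
position: [0.4171, -0.0402, 0.012]
tool_rot: [-0.078, 0.997, 0.0, -0.0]
ft_force: [0.1, -0.3, 0.6]
grip_width: 0.0449
gripper_force: 0.0
```

```bash
python3 - <<'E'
from h import *
s=st();M=R.from_quat(s["tool_rot"]).as_matrix()
print(np.round(M.T@(np.array([.4163,-.0388,-.003])-s["position"]),4))
E
```

```text
35.62 [ 0.4171 -0.0402  0.012 ] [ 1.7999e+02 -2.0000e-02 -1.7102e+02] [ 0.1 -0.3  0.6] 0.044873061646174266 0.0
[0.0006 0.0015 0.015 ]
```

play_rows(
  steps=[
    [0.001,0.001,0.006,0,42],
    [0.001,0.001,0.01,0,42],
    [0.001,0.001,0.013,0,42],
    [0.001,0.001,0.014,0,42],
  ],
)

```text
time: 36.12
position: [0.416, -0.0393, -0.0021]
tool_rot: [-0.079, 0.997, 0.0, -0.0]
ft_force: [-0.3, -0.0, -0.1]
grip_width: 0.042
gripper_force: 0.0
```

play_rows(
  steps=[
    [0,0,0.0005,0,42],
    [0,0,0.0005,0,42],
  ],
)

```text
time: 36.38
position: [0.4161, -0.0393, -0.0024]
tool_rot: [-0.079, 0.997, -0.0, 0.0]
ft_force: [-1.2, 0.6, 0.2]
grip_width: 0.0421
gripper_force: 0.0
```

play_rows(
  steps=[
    [0,0,0,0,20],
    [0,0,0,0,20],
    [0,0,0,0,20],
    [0,0,0,0,20],
    [0,0,0,0,20],
  ],
)

```text
time: 37.0
position: [0.4162, -0.0394, -0.0024]
tool_rot: [-0.079, 0.997, -0.0, 0.0]
ft_force: [0.3, -0.3, 1.1]
grip_width: 0.0285
gripper_force: 30.0
```

play_rows(
  steps=[
    [0,0,-0.003,0,20],
    [0,0,-0.01,0,20],
    [0,0,-0.04,0,20],
    [0,0,-0.08,0,20],
    [0,0,-0.12,0,20],
  ],
)

```text
time: 37.62
position: [0.4158, -0.0393, 0.1192]
tool_rot: [-0.079, 0.997, -0.0, 0.0]
ft_force: [-0.1, 0.1, 0.3]
grip_width: 0.0283
gripper_force: 30.0
```

play_rows(
  steps=[
    [0,0,0,0,20],
    [0,0,0,0,20],
  ],
)

```text
time: 37.88
position: [0.4157, -0.0392, 0.1172]
tool_rot: [-0.079, 0.997, 0.0, -0.0]
ft_force: [0.2, 0.0, -0.4]
grip_width: 0.0283
gripper_force: 30.0
```

```bash
python3 - <<'E'
from h import *
s=st();M=R.from_quat(s["tool_rot"]).as_matrix()
z=s["position"][2]
for n in ("wrist","side"):
    im,c=snap(n,n+"16.png")
    for k,zz in(("spare_board",z+.011),("yellow_board",.008)):
        for r in finder.mark_of(k,n)[:1]: print(n,k,round(r["conf"],2),np.round(r["pixel"]),np.round(back(n,r["pixel"],zz,c),4))
    ell(n,"spare_board",z+.0125,c)
print(np.round(M.T@(np.array([.4009,-.2453,z])-s["position"]),4))
E
```

```text
37.88 [ 0.4157 -0.0392  0.1172] [ 1.7999e+02 -2.0000e-02 -1.7098e+02] [ 0.2  0.  -0.4] 0.028279162211285052 30.00006079673767
wrist spare_board 0.8 [289. 316.] [ 0.4165 -0.0404  0.1282]
wrist yellow_board 0.78 [290. 274.] [ 0.4794 -0.0699  0.008 ]
wrist spare_board 0.58 ell [417.1 -40.2] [47.3 48.7] circ [417.1 -40.2] 24.4
side spare_board 0.82 [289. 375.] [ 0.4165 -0.0424  0.1282]
side yellow_board 0.56 [327. 328.] [ 0.4813 -0.0722  0.008 ]
side spare_board 0.62 ell [419.4 -36.1] [36.  45.5] circ [418.1 -37.2] 22.9
[ 0.0469 -0.2012 -0.    ]
```

The spare is held and the yellow board is undisturbed. I'll carry the spare to the lamp, turned back to the old board's yaw.

play_rows(
  steps=[
    [0.014,-0.06,0,0,20],
    [0.028,-0.12,0,0.02,20],
    [0.047,-0.201,0,0.05,20],
    [0.047,-0.201,0,0.08,20],
    [0.047,-0.201,0,0.1,20],
  ],
)

```text
time: 38.9
position: [0.4008, -0.2468, 0.1173]
tool_rot: [0.237, 0.972, 0.0, -0.0]
ft_force: [-1.0, 0.2, 0.5]
grip_width: 0.0282
gripper_force: 30.0
```

play_rows(
  steps=[
    [0,0,0,0.1375,20],
    [0,0,0,0.1375,20],
    [0,0,0,0.1375,20],
    [0,0,0,0.1375,20],
    [0,0,0,0.1375,20],
  ],
)

```text
time: 39.52
position: [0.4011, -0.2452, 0.1174]
tool_rot: [0.621, 0.784, -0.0, -0.0]
ft_force: [-0.1, 0.7, 0.2]
grip_width: 0.0284
gripper_force: 30.0
```

play_rows(
  steps=[
    [0,0,0,0,20],
    [0,0,0,0,20],
  ],
)

```text
time: 39.78
position: [0.4011, -0.2452, 0.1175]
tool_rot: [0.618, 0.786, -0.0, -0.0]
ft_force: [0.7, -0.0, 0.7]
grip_width: 0.0285
gripper_force: 30.0
```

```bash
python3 - <<'E'
from h import *
s=st();M=R.from_quat(s["tool_rot"]).as_matrix();z=s["position"][2]
im,c=snap("wrist","w17.png");ell("wrist","spare_board",z+.0125,c);ell("wrist","lamp",.037,c)
print(np.round(M.T@(np.array([.4011,-.2452,.0311])-s["position"]),4))
E
```

```text
39.77 [ 0.4011 -0.2452  0.1175] [-1.8000e+02 -1.0000e-02  1.0366e+02] [ 0.7 -0.   0.7] 0.028522800525963045 30.000101923942566
wrist spare_board 0.68 ell [ 402.3 -246.9] [46.9 47.8] circ [ 402.3 -246.9] 24.1
wrist lamp 0.7 ell [ 399.4 -243.3] [104.4 109.9] circ [ 399.4 -240.8] 55.9
[-0.     -0.      0.0864]
```

play_rows(
  steps=[
    [0.001,-0.001,0.04,0,20],
    [0.001,-0.001,0.065,0,20],
    [0.001,-0.001,0.077,0,20],
    [0.001,-0.001,0.082,0,20],
    [0.001,-0.001,0.084,0,20],
  ],
)

```text
time: 40.55
position: [0.4002, -0.2447, 0.034]
tool_rot: [0.619, 0.785, 0.0, 0.0]
ft_force: [-0.0, -0.1, -0.2]
grip_width: 0.028
gripper_force: 30.0
```

play_rows(
  steps=[
    [0,0,0.001,0,20],
    [0,0,0.001,0,20],
  ],
)

```text
time: 40.8
position: [0.4001, -0.2446, 0.033]
tool_rot: [0.619, 0.785, 0.0, 0.0]
ft_force: [-0.3, 0.3, -0.8]
grip_width: 0.0284
gripper_force: 30.0
```

play_rows(
  steps=[
    [0,0,0.001,0,20],
    [0,0,0.001,0,20],
    [0,0,0.001,0,20],
  ],
)

```text
time: 41.18
position: [0.4, -0.2445, 0.0317]
tool_rot: [0.619, 0.785, -0.0, 0.0]
ft_force: [-0.9, 0.3, -0.4]
grip_width: 0.0281
gripper_force: 30.0
```

play_rows(
  steps=[
    [0,0,0,0,42],
    [0,0,0,0,42],
    [0,0,0,0,42],
    [0,0,0,0,42],
  ],
)

```text
time: 41.68
position: [0.3999, -0.2445, 0.0316]
tool_rot: [0.619, 0.785, 0.0, -0.0]
ft_force: [0.0, 0.0, 1.8]
grip_width: 0.0417
gripper_force: 0.0
```

play_rows(
  steps=[
    [0,0,-0.01,0,42],
    [0,0,-0.04,0,42],
    [0,0,-0.1,0,42],
    [0,0,-0.12,0,42],
    [0,0,-0.12,0,42],
  ],
)

```text
time: 42.3
position: [0.4006, -0.245, 0.1532]
tool_rot: [0.619, 0.785, 0.0, 0.002]
ft_force: [0.3, 0.3, 0.7]
grip_width: 0.042
gripper_force: 0.0
```

```bash
python3 - <<'E'
from h import *
s=st();M=R.from_quat(s["tool_rot"]).as_matrix()
im,c=burst("w18",3);finder.regions_of("lamp","wrist")
ell("wrist","spare_board",.044,c);ell("wrist","lamp",.037,c)
print(np.round(M.T@(np.array([.4776,-.4165,s["position"][2]])-s["position"]),4),s["joint_positions"])
E
```

```text
42.3 [ 0.4006 -0.245   0.1532] [1.7987e+02 1.6000e-01 1.0351e+02] [0.3 0.3 0.7] 0.04198884101531303 0.0
wrist spare_board 0.89 ell [ 402.5 -247.7] [47.3 48.4] circ [ 402.6 -247.1] 24.6
wrist lamp 0.64 ell [ 400.9 -245.9] [107.  111.9] circ [ 399.7 -244.8] 57.2
[-0.1848  0.0348  0.0006] [-6.48041127e-01  2.69970577e-01  1.90840358e+00  1.91771615e-06
  9.59615469e-01 -8.83871516e-01]
```

The spare is seated flat in the dish. Next I'll fetch the ring from the tray.

play_rows(
  steps=[
    [-0.05,0.01,0,-0.03,75],
    [-0.1,0.02,0,-0.06,75],
    [-0.15,0.03,0,-0.09,75],
    [-0.1845,0.035,0,-0.1217,75],
    [-0.1845,0.035,0,-0.1217,75],
  ],
)

```text
time: 43.22
position: [0.477, -0.417, 0.15]
tool_rot: [0.281, 0.96, 0.0, -0.001]
ft_force: [-0.2, -0.3, 0.3]
grip_width: 0.0752
gripper_force: 0.0
```

play_rows(
  steps=[
    [0,0,0,0,75],
    [0,0,0,0,75],
  ],
)

```text
time: 43.48
position: [0.4768, -0.4147, 0.1515]
tool_rot: [0.282, 0.959, 0.0, -0.0]
ft_force: [0.1, 0.0, -1.2]
grip_width: 0.0748
gripper_force: 0.0
```

```bash
python3 - <<'E'
from h import *
s=st();M=R.from_quat(s["tool_rot"]).as_matrix()
im,c=snap("wrist","w19.png");ell("wrist","reflector_ring",.014,c)
print(np.round(M.T@(np.array([.4776,-.4166,.003])-s["position"]),4))
E
```

```text
43.48 [ 0.4768 -0.4147  0.1515] [ 1.7999e+02 -4.0000e-02  1.4726e+02] [ 0.1  0.  -1.2] 0.07480953244494394 0.0
wrist reflector_ring 0.82 ell [ 477.7 -417.7] [74.9 76. ] circ [ 477.5 -417.6] 38.4
[-0.0018 -0.0012  0.1485]
```

play_rows(
  steps=[
    [-0.002,-0.001,0.05,0,75],
    [-0.002,-0.001,0.1,0,75],
    [-0.002,-0.001,0.13,0,75],
    [-0.002,-0.001,0.143,0,75],
    [-0.002,-0.001,0.148,0,75],
  ],
)

```text
time: 44.2
position: [0.4784, -0.4176, 0.0038]
tool_rot: [0.281, 0.96, -0.0, 0.0]
ft_force: [0.2, 0.6, 0.3]
grip_width: 0.0749
gripper_force: 0.0
```

play_rows(
  steps=[
    [0,0,0,0,75],
    [0,0,0,0,45],
    [0,0,0,0,45],
    [0,0,0,0,45],
    [0,0,0,0,45],
  ],
)

```text
time: 44.82
position: [0.4785, -0.4179, 0.0043]
tool_rot: [0.281, 0.96, -0.0, 0.0]
ft_force: [-0.8, 0.6, 5.1]
grip_width: 0.0576
gripper_force: 30.0
```

play_rows(
  steps=[
    [0,0,0,0,45],
    [0,0,0,0,45],
  ],
)

```text
time: 45.08
position: [0.4785, -0.4179, 0.0043]
tool_rot: [0.281, 0.96, -0.0, 0.0]
ft_force: [-1.2, 1.5, 5.7]
grip_width: 0.0575
gripper_force: 30.0
```

play_rows(
  steps=[
    [0,0,-0.01,0,45],
    [0,0,-0.04,0,45],
    [0,0,-0.08,0,45],
    [0,0,-0.11,0,45],
    [0,0,-0.11,0,45],
  ],
)

```text
time: 45.7
position: [0.479, -0.4185, 0.1161]
tool_rot: [0.281, 0.96, -0.001, 0.002]
ft_force: [-0.0, 0.5, -0.6]
grip_width: 0.0575
gripper_force: 30.0
```

play_rows(
  steps=[
    [0.158,0.103,0,0,45],
    [0.158,0.103,0,0,45],
    [0.158,0.103,0,0,45],
    [0.158,0.103,0,0,45],
    [0.158,0.103,0,0,45],
  ],
)

```text
time: 46.32
position: [0.401, -0.2459, 0.1133]
tool_rot: [0.281, 0.96, -0.0, 0.0]
ft_force: [0.9, 0.3, -0.2]
grip_width: 0.0574
gripper_force: 30.0
```

play_rows(
  steps=[
    [0,0,0,0,45],
    [0,0,0,0,45],
    [0,0,0,0,45],
  ],
)

```text
time: 46.7
position: [0.4009, -0.246, 0.1134]
tool_rot: [0.282, 0.96, 0.0, -0.0]
ft_force: [0.8, 0.4, 0.0]
grip_width: 0.0573
gripper_force: 30.0
```

```bash
python3 - <<'E'
from h import *
s=st();M=R.from_quat(s["tool_rot"]).as_matrix()
im,c=snap("wrist","w20.png");ell("wrist","reflector_ring",s["position"][2]-.0013+.011,c)
print(np.round(M.T@(np.array([.4010,-.2461,.0393])-s["position"]),4))
E
```

```text
46.7 [ 0.4009 -0.246   0.1134] [-1.800e+02 -1.000e-02  1.473e+02] [0.8 0.4 0. ] 0.05728962207456063 29.99989609932527
wrist reflector_ring 0.75 ell [ 399.7 -246.1] [73.9 77.3] circ [ 399.7 -245.9] 38.7
[-0.0002 -0.      0.0741]
```

play_rows(
  steps=[
    [0,0,0.03,0,45],
    [0,0,0.05,0,45],
    [0,0,0.06,0,45],
    [0,0,0.067,0,45],
    [0,0,0.07,0,45],
  ],
)

```text
time: 47.42
position: [0.401, -0.2457, 0.0436]
tool_rot: [0.281, 0.96, -0.0, 0.0]
ft_force: [-0.2, 0.8, -0.6]
grip_width: 0.0576
gripper_force: 30.0
```

play_rows(
  steps=[
    [0,0,0.001,0,45],
    [0,0,0.002,0,45],
    [0,0,0.003,0,45],
    [0,0,0.003,0,45],
  ],
)

```text
time: 47.92
position: [0.4008, -0.2456, 0.0406]
tool_rot: [0.281, 0.96, -0.0, 0.0]
ft_force: [0.0, -0.4, -0.4]
grip_width: 0.0572
gripper_force: 30.0
```

play_rows(
  steps=[
    [0,0,0.001,0,45],
    [0,0,0.001,0,45],
    [0,0,0.0015,0,45],
    [0,0,0.0015,0,45],
  ],
)

```text
time: 48.42
position: [0.4008, -0.2457, 0.0393]
tool_rot: [0.281, 0.96, -0.0, 0.0]
ft_force: [-0.5, 1.4, 5.0]
grip_width: 0.0575
gripper_force: 30.0
```

play_rows(
  steps=[
    [0,0,0,0,68],
    [0,0,0,0,68],
    [0,0,0,0,68],
    [0,0,0,0,68],
  ],
)

```text
time: 48.92
position: [0.4008, -0.2456, 0.039]
tool_rot: [0.281, 0.96, 0.0, -0.0]
ft_force: [0.9, -0.5, 0.1]
grip_width: 0.0679
gripper_force: 0.0
```

play_rows(
  steps=[
    [0,0,-0.01,0,68],
    [0,0,-0.04,0,68],
    [0,0,-0.09,0,68],
    [0,0,-0.09,0,68],
    [0,0,-0.09,0,68],
  ],
)

```text
time: 49.55
position: [0.4006, -0.2455, 0.129]
tool_rot: [0.281, 0.96, -0.0, 0.0]
ft_force: [-0.1, 1.5, -0.3]
grip_width: 0.0679
gripper_force: 0.0
```

```bash
python3 - <<'E'
from h import *
s=st();M=R.from_quat(s["tool_rot"]).as_matrix()
im,c=snap("wrist","w21.png");ell("wrist","reflector_ring",.049,c);ell("wrist","lamp",.037,c)
print(np.round(M.T@(np.array([.5454,-.4612,s["position"][2]])-s["position"]),4))
E
```

```text
49.55 [ 0.4006 -0.2455  0.129 ] [180.     0.   147.32] [-0.1  1.5 -0.3] 0.06790976528987322 0.0
wrist reflector_ring 0.75 ell [ 400.2 -246. ] [74.8 77. ] circ [ 400.1 -245.6] 38.8
wrist lamp 0.86 ell [ 398.6 -244.7] [105.2 111.4] circ [ 396.2 -244. ] 57.2
[-0.2383 -0.1034  0.    ]
```

The ring made contact at exactly the seated height and is centred at (0.400, −0.246). Last is the baffle.

play_rows(
  steps=[
    [-0.238,-0.103,0,0,80],
    [-0.238,-0.103,0,0,80],
    [-0.238,-0.103,0,0,80],
    [-0.238,-0.103,0,0,80],
    [-0.238,-0.103,0,0,80],
  ],
)

```text
time: 50.32
position: [0.546, -0.4629, 0.1266]
tool_rot: [0.282, 0.959, 0.0, -0.001]
ft_force: [-0.8, 0.0, 0.0]
grip_width: 0.08
gripper_force: 0.0
```

play_rows(
  steps=[
    [0,0,0,0,80],
    [0,0,0,0,80],
  ],
)

```text
time: 50.58
position: [0.545, -0.4596, 0.1289]
tool_rot: [0.281, 0.96, 0.0, -0.0]
ft_force: [0.9, -0.8, 0.4]
grip_width: 0.0803
gripper_force: 0.0
```

```bash
python3 - <<'E'
from h import *
s=st();M=R.from_quat(s["tool_rot"]).as_matrix()
im,c=snap("wrist","w22.png");ell("wrist","baffle",.023,c)
print(np.round(M.T@(np.array([.5454,-.4614,.002])-s["position"]),4))
E
```

```text
50.58 [ 0.545  -0.4596  0.1289] [ 1.7998e+02 -6.0000e-02  1.4735e+02] [ 0.9 -0.8  0.4] 0.08033376276103539 0.0
wrist baffle 0.63 ell [ 593.2 -284.1] [118.6 125.5] circ [ 593.5 -284.7] 63.7
[-0.0014 -0.0013  0.1269]
```

play_rows(
  steps=[
    [-0.001,-0.001,0.05,0,80],
    [-0.001,-0.001,0.09,0,80],
    [-0.001,-0.001,0.112,0,80],
    [-0.001,-0.001,0.122,0,80],
    [-0.001,-0.001,0.127,0,80],
  ],
)

```text
time: 51.3
position: [0.5463, -0.4625, 0.0029]
tool_rot: [0.281, 0.96, -0.0, 0.001]
ft_force: [-0.6, 0.4, 0.0]
grip_width: 0.0799
gripper_force: 0.0
```

play_rows(
  steps=[
    [0,0,0,0,80],
    [0,0,0,0,50],
    [0,0,0,0,50],
    [0,0,0,0,50],
    [0,0,0,0,50],
  ],
)

```text
time: 51.92
position: [0.546, -0.4624, 0.0025]
tool_rot: [0.281, 0.96, -0.0, 0.0]
ft_force: [0.1, -0.2, 3.3]
grip_width: 0.0582
gripper_force: 29.7
```

play_rows(
  steps=[
    [0,0,0,0,50],
    [0,0,0,0,50],
  ],
)

```text
time: 52.18
position: [0.546, -0.4624, 0.0024]
tool_rot: [0.281, 0.96, -0.0, 0.0]
ft_force: [-1.1, 0.2, 4.9]
grip_width: 0.0587
gripper_force: 29.7
```

play_rows(
  steps=[
    [0,0,-0.01,0,50],
    [0,0,-0.04,0,50],
    [0,0,-0.08,0,50],
    [0,0,-0.13,0,50],
    [0,0,-0.13,0,50],
  ],
)

```text
time: 52.8
position: [0.5473, -0.4635, 0.1371]
tool_rot: [0.281, 0.96, -0.002, 0.003]
ft_force: [-0.2, -0.0, -0.5]
grip_width: 0.0581
gripper_force: 29.7
```

play_rows(
  steps=[
    [0.239,0.104,0,0,50],
    [0.239,0.104,0,0,50],
    [0.239,0.104,0,0,50],
    [0.239,0.104,0,0,50],
    [0.239,0.104,0,0,50],
  ],
)

```text
time: 53.42
position: [0.3984, -0.2427, 0.1315]
tool_rot: [0.281, 0.96, 0.001, -0.001]
ft_force: [0.7, 0.4, 0.6]
grip_width: 0.0584
gripper_force: 29.7
```

play_rows(
  steps=[
    [0,0,0,0,50],
    [0,0,0,0,50],
    [0,0,0,0,50],
  ],
)

```text
time: 53.8
position: [0.4013, -0.2464, 0.1319]
tool_rot: [0.282, 0.96, -0.0, 0.0]
ft_force: [-0.2, 0.4, -0.2]
grip_width: 0.0581
gripper_force: 29.7
```

```bash
python3 - <<'E'
from h import *
s=st();M=R.from_quat(s["tool_rot"]).as_matrix()
im,c=snap("wrist","w23.png");ell("wrist","baffle",s["position"][2]+.0206,c);ell("wrist","reflector_ring",.049,c)
print(np.round(M.T@(np.array([.4008,-.2460,.0534])-s["position"]),4))
E
```

```text
53.8 [ 0.4013 -0.2464  0.1319] [-180.      0.    147.29] [-0.2  0.4 -0.2] 0.05813588834697229 29.743257234804332
wrist baffle 0.89 ell [ 399.9 -246.3] [58.8 63.5] circ [ 399.8 -246.2] 31.9
wrist reflector_ring 0.78 ell [ 400.  -246.2] [73.6 76.5] circ [ 399.3 -245.7] 37.7
[0.0007 0.0001 0.0785]
```

Both centres agree at (0.400, −0.246), so I'll lower the baffle into the collar.

play_rows(
  steps=[
    [0.0005,0,0.03,0,50],
    [0.0005,0,0.055,0,50],
    [0.0005,0,0.065,0,50],
    [0.0005,0,0.071,0,50],
    [0.0005,0,0.074,0,50],
  ],
)

```text
time: 54.58
position: [0.4007, -0.2456, 0.0583]
tool_rot: [0.281, 0.96, -0.0, 0.0]
ft_force: [0.2, 0.2, -1.4]
grip_width: 0.0582
gripper_force: 29.7
```

play_rows(
  steps=[
    [0,0,0.001,0,50],
    [0,0,0.002,0,50],
    [0,0,0.003,0,50],
    [0,0,0.003,0,50],
  ],
)

```text
time: 55.08
position: [0.4004, -0.2453, 0.0551]
tool_rot: [0.281, 0.96, -0.0, 0.0]
ft_force: [0.0, -0.2, -0.2]
grip_width: 0.058
gripper_force: 29.7
```

play_rows(
  steps=[
    [0,0,0.001,0,50],
    [0,0,0.001,0,50],
    [0,0,0.0018,0,50],
    [0,0,0.0018,0,50],
  ],
)

```text
time: 55.58
position: [0.4005, -0.2454, 0.0535]
tool_rot: [0.281, 0.96, -0.0, 0.0]
ft_force: [-1.5, 0.7, 4.2]
grip_width: 0.0583
gripper_force: 29.7
```

Contact came at the expected seated height (0.0535). I'll release, retreat and do a final check.

play_rows(
  steps=[
    [0,0,0,0,75],
    [0,0,0,0,75],
    [0,0,0,0,75],
    [0,0,0,0,75],
    [0,0,0,0,75],
  ],
)

```text
time: 56.2
position: [0.4004, -0.2453, 0.0532]
tool_rot: [0.281, 0.96, -0.0, -0.0]
ft_force: [0.3, -0.0, 0.2]
grip_width: 0.0747
gripper_force: 0.0
```

play_rows(
  steps=[
    [0,0,-0.01,0,75],
    [0,0,-0.04,0,75],
    [0,0,-0.09,0,75],
    [0,0,-0.14,0,75],
    [0,0,-0.16,0,75],
  ],
)

```text
time: 56.82
position: [0.4011, -0.2458, 0.2168]
tool_rot: [0.281, 0.96, -0.001, 0.002]
ft_force: [0.4, -0.7, 0.1]
grip_width: 0.0752
gripper_force: 0.0
```

play_rows(
  steps=[
    [0,0,0,0,75],
    [0,0,0,0,75],
    [0,0,0,0,75],
  ],
)

```text
time: 57.2
position: [0.4, -0.245, 0.2122]
tool_rot: [0.281, 0.96, 0.0, -0.001]
ft_force: [-0.3, 0.1, -0.2]
grip_width: 0.0749
gripper_force: 0.0
```

```bash
python3 - <<'E'
from h import *
s=st()
im,c=snap("wrist","w24.png");ell("wrist","baffle",.074,c);ell("wrist","reflector_ring",.049,c);ell("wrist","lamp",.037,c)
snap("side","s24.png")
a=cv2.imread("pics/w24.png")[60:340,180:600];b=cv2.imread("pics/s24.png")[170:370,230:430]
cv2.imwrite("pics/c24.png",np.hstack([a,cv2.resize(b,(280,280)),]))
E
```

```text
57.2 [ 0.4    -0.245   0.2122] [ 1.7999e+02 -1.1000e-01  1.4732e+02] [-0.3  0.1 -0.2] 0.07493694469840956 0.0
wrist baffle 0.75 ell [ 399.7 -245.6] [59.5 62. ] circ [ 399.2 -245.9] 31.1
wrist reflector_ring 0.63 ell [ 400.  -245.9] [73.7 75.3] circ [ 399.6 -245.7] 37.5
wrist lamp 0.65 ell [ 402.1 -247.2] [76.2 77.5] circ [ 401.8 -246.8] 39.0
```

View pics/c24.png

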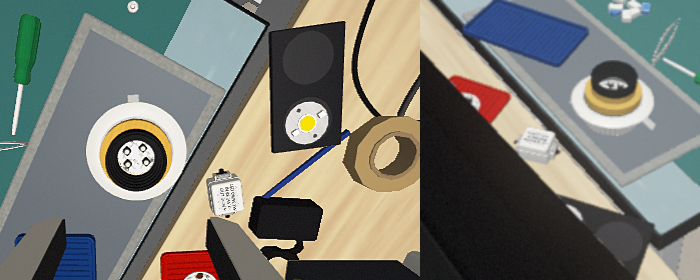

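The downlight at (137,150) is reassembled: the clean board shows through the level baffle. The yellow board is still on its place (307,122), the old board is in the red tray, and the blue tray is empty.

```bash
python3 -c "
from station import arm
print(arm.job_done())"
```

```text
the job is handed in; nothing more can be done
None
```

The job is handed in: the spare board is in the downlight, with the ring and baffle back on and looking level, the old board is flat in the red tray, the yellow board was left in place, and nothing is held; no verdict came back.

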